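Tilt the gap bars out of the slotted feed bin

TASK

In the sample preparation room, take the two flat crusher gap bars out of the covered feed bin: each must be tilted up over the trough's lip and drawn out through its slot. Lay both flat on the floor of the shallow steel pan, without dropping them. Leave the round rod in its slot and do not push the other things on the bench about.

Things in the scene. Friction and masses are not known exactly. Their poses are not given: they have to be found in the camera images.
- bar_a: one flat bar, 220 x 18 x 12 mm, plain aluminium, 0.13 kg. Origin at its centre; x along its length to the inner end, y across its width, z through its thickness, up. At first it lies in one of the three slots, sloping 20 degrees down outward: underside on the sill, outer end on the trough floor 5 mm behind the lip; 125 mm of it outside, 95 mm inside, inner end free.
- bar_b: other flat bar, 220 x 18 x 12 mm, plain aluminium, 0.13 kg. Origin at its centre; x along its length to the inner end, y across its width, z through its thickness, up. At first it lies in one of the three slots, sloping 20 degrees down outward: underside on the sill, outer end on the trough floor 5 mm behind the lip; 125 mm of it outside, 95 mm inside, inner end free.
- rod: round rod, 220 mm long, 12 mm diameter, aluminium, lying in the remaining slot in the same way as the bars; not to be moved. Origin at its centre, x along its length towards the inner end.
- bin: fixed grey sheet-steel bin. Origin on the bench under the outer face of its slotted front wall, mid-width; x into the bin, y along the wall, z up. Wall 4 mm thick, 256 wide, 108 high. Behind it a closed chamber 115 mm deep, hollow down to the bench, under a fixed cover (top 112 mm high in front, 142 at the back). In front (-x) is an open trough.
- slot_mid (a point): middle of the middle slot's sill, on the wall's outer face (bin x 0, y 0, z 62 mm). The three slots are centred at bin y = -72, 0 and 72 mm; each is 30 mm wide and 36 mm high (z 62 to 98 mm). A bar can be turned about its sill, and slides lengthwise through the slot.
- lip (a point): middle of the top edge of the trough's front lip (bin x -129, z 72 mm); the lip is 4 mm thick, inner face at bin x -127 mm, as wide as the bin. Trough floor at z 18 mm, its ends 28 mm high. A bar clears the lip once its outer end is turned up to about 12 degrees above level; then it can be drawn out along its length. Level or sloping down, it is held by the lip.
- pan: fixed shallow open steel pan, inside 250 mm (its x) by 150 mm (its y), walls 4 mm thick and 25 mm high, wire handles at its two short ends reaching to 149 mm from its centre. Origin at the centre of its underside, inner floor at z = 4 mm; a bar lying flat in it has its centre at z = 10 mm.
- tin: dark round lidded tin, 90 mm diameter, 50 mm high, on the bench in front of the trough's lip. Origin at the centre of its underside. Leave it alone.
- tin2: dark round lidded tin, 116 mm diameter, 60 mm high, to the left. Origin at the centre of its underside. Leave it alone.
- jar: white jar with black cap, 56 mm diameter, 110 mm high, near the far end of the pan. Origin at the centre of its underside. Leave it alone.
- brush: hand brush with a wooden handle lying on the bench at the left, nearer the robot than the bin. Leave it alone.
- wrench: steel wrench lying on the bench to the right of the pan. Leave it alone.
- hammer: hammer with a wooden handle lying to the left of the bin. Leave it alone.
- carton: cardboard carton 90 x 70 x 50 mm, standing between the bin and the jar. Origin at the centre of its underside. Leave it alone.
Mind the look-alikes: they are no part of the job. What is shaped like the bar_b but green is not meant.

How it is judged:
By the outcome, as a careful person would: the job done as asked, in the order asked, and still so for the second after the job is handed in, with the robot touching nothing.
It also fails if it takes over 64 s, if anything falls off the work surface, if the arm or the gripper's body presses on something with over 40 N, if the wrist force passes 120 N, or if a joint passes its speed limit or range.

ROBOT

A 6-joint arm with a two-finger parallel gripper is mounted at the origin on the work surface. World frame = base frame: x ahead of the robot, y to its left, z up, the work surface at z = 0. Lengths are in m, angles in rad, forces in N, time in s.
With the tool pointing down it reaches from about 0.325 to 0.85 m from the base axis. Payload 15.5 kg.
Tool frame: the origin (TCP) lies on the centre line of the jaws, within the pads' length; the fingertips stand 22 mm ahead of it and the grasp point (between the pads) lies 3 mm ahead of it (r.finger_overhang is the distance from the TCP to the fingertips, in m); x points along the fingers, z is the direction in which the jaws open and shut, and the axes are right-handed (so a half turn about x gives the same grasp; the last joint's range is limited). The gripper opens to 91 mm and grips with 3 to 60 N. Pads are 32 mm wide; open, the fingers measure 118 mm over their backs; the gripper's body (76 mm by 178 mm) begins 60 mm behind the grasp point.
Start: joints at [1.03, 0.494, 1.345, -0, 1.302, -0.096], TCP at [0.269, 0.564, 0.236] pointing down, gripper open.
Joint ranges: [-2.91, 2.91], [-0.82, 2.16], [0.22, 2.67], [-1.22, 4.37], [0.12, 2.79], [-3.08, 3.08]. Speed limits (rad/s): [1.89, 1.89, 2.57, 3.01, 3.01, 3.01].

INTERFACE

Orientations are given as a 3x3 rotation matrix whose columns are the frame's x, y, z axes.
In Python, from plant import r gives the robot as it stands.
- The arm moves only by the tool step_arm, never from a script. Its argument "plan" is a list of rows, each a list of 7 numbers: the shift along the tool's x, y, z in units of 40 mm (1.0 is 40 mm), then the turn, a rotation vector about the tool's x, y, z in units of 45 degrees (1.0 is 45 degrees), then the closure, from 0 (fully open) to 1 (shut). A call has 1 to 5 rows; each row shifts and turns the pose as measured when the row begins, along the tool's axes as they then stand; what a row does not reach is not made up. A row lasts 1/12 s, in which the tool goes at most 41.7 mm and 7.16 degrees, less where a joint would pass 70% of its speed; a pose out of reach is approached as far as the arm can. A call with a number of a shift or a turn outside -1 to 1 is refused whole. A call with a gripper value outside its range is refused whole. The fingers move at their own pace and stop on an object; "newtons" is the grip in N (left out, the last holds). Time passes only in rows, so rows that do not move let the fingers close. It gives the time, the measured TCP pose, the force and the opening at its end, in the units of the state.
- r.read_state(): the state, without advancing time (a new reading comes with each control period).
- r.snapshot(name): name is "side" or "top"; returns a dict with "image" (480x640x3 uint8, red, green, blue), "K" (3x3 intrinsics, pixels), "position" and "attitude" of the camera in the world. Camera axes: x right, y down, z forward; pixel columns grow to the right and rows downward; lengths in m; the calibration is good to about 2 mm. A picture is of the moment at which its call begins. There is no depth.
- r.sign_off(): hands the job in, once; it reports no verdict.
The state is a dict: "clock": time; "joint_positions": joint angles; "qvel": joint speeds; "tau": joint torques, N m; "ee_pos": TCP position; "tool_rot": TCP orientation; "wrist_force": force on the tool from outside, world axes, zero at the start; "moment": the same for the moment, N m; "opening": opening from 0.0 (shut) to 1.0 (fully open).
Only numpy, scipy, OpenCV 4.12 (cv2) and the standard library are available. Lean on these libraries where they do the work, as an engineer would, in place of code of your own. Each camera call takes 0.05 s, during which the arm holds its last target.

## Working session

There is one attempt and no reset: what is moved stays moved. The work goes in short steps, Python scripts to look and compute and a tool call to move; the robot and the scene stay as the last step left them, time stands still between calls to the robot, and variables do not carry over. Pictures are saved under pics/ and viewed, and the job is handed in when it is done.

Besides the shell and the picture viewer there is one more tool, called after ">>>" as name([rows], argument=value, ...), one row to a line, values as JSON. step_arm: Moves the arm, as the interface text tells. Its arguments: {"type":"object","properties":{"plan":{"type":"array","items":{"type":"array","items":{"type":"number"}}},"newtons":{"type":"number"}},"required":["plan"]}

```bash
ls; mkdir -p pics; python3 - <<'E'
from plant import r
import cv2,numpy as np
np.set_printoptions(precision=4,suppress=True)
for n in("side","top"):
    s=r.snapshot(n); cv2.imwrite(f"pics/{n}0.png",s["image"][:,:,::-1]); print(n,s["K"],s["position"],s["attitude"])
print(r.read_state(), r.finger_overhang)
E
```

```text
pics
side [[537.989    0.     315.8661]
 [  0.     537.989  224.6913]
 [  0.       0.       1.    ]] [-0.208  -0.8178  0.9246] [[ 0.7364 -0.4219  0.5289]
 [-0.6763 -0.4769  0.5614]
 [ 0.0154 -0.7711 -0.6365]]
top [[587.5523   0.     308.0151]
 [  0.     587.5523 241.1109]
 [  0.       0.       1.    ]] [ 0.3269 -0.0835  1.4565] [[ 0.0156 -0.992   0.1253]
 [-0.9999 -0.0158 -0.0005]
 [ 0.0025 -0.1253 -0.9921]]
{'clock': 0.1, 'joint_positions': array([ 1.0305,  0.4941,  1.346 , -0.    ,  1.3025, -0.0955]), 'qvel': array([-0.0002, -0.0012, -0.001 ,  0.0003,  0.0008, -0.0001]), 'tau': array([  0.0017, -88.0248, -38.254 ,   0.0711,   0.0484,  -0.    ]), 'ee_pos': array([0.2688, 0.5639, 0.2354]), 'tool_rot': array([[-0.0005, -0.9027,  0.4303],
       [-0.001 ,  0.4303,  0.9027],
       [-1.    ,  0.0001, -0.0011]]), 'wrist_force': array([-0.8908, -0.3098, -0.1288]), 'moment': array([-0.0315,  0.0201,  0.014 ]), 'opening': 0.99730085248938} 0.022
```

View pics/side0.png

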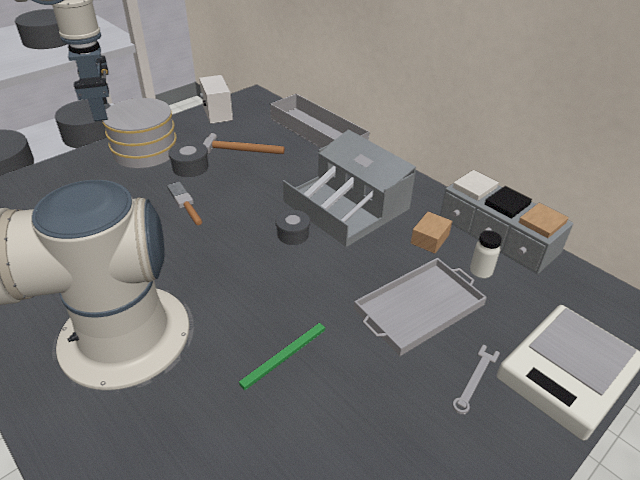

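View pics/top0.png

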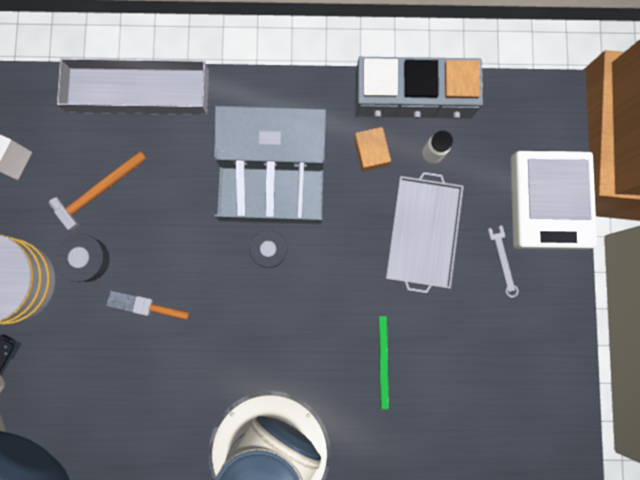

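```bash
cat > h.py <<'E'
import numpy as np,cv2
from plant import r
np.set_printoptions(precision=4,suppress=True)
def ray(s,uv):
    d=s["attitude"]@np.linalg.inv(s["K"])@np.array([uv[0],uv[1],1.]); return s["position"],d
def plane(s,uv,z):
    p,d=ray(s,uv); return p+d*(z-p[2])/d[2]
def proj(s,P):
    c=s["attitude"].T@(np.asarray(P)-s["position"]); q=s["K"]@c; return q[:2]/q[2]
def tri(s1,u1,s2,u2):
    (p,d),(q,e)=ray(s1,u1),ray(s2,u2); d=d/np.linalg.norm(d);e=e/np.linalg.norm(e)
    t=np.linalg.lstsq(np.c_[d,-e],q-p,rcond=None)[0]; a=p+d*t[0];b=q+e*t[1]; return (a+b)/2,np.linalg.norm(a-b)
def crop(s,x0,y0,x1,y1,k,name):
    cv2.imwrite("pics/"+name,cv2.resize(s["image"][y0:y1,x0:x1,::-1],None,fx=k,fy=k,interpolation=cv2.INTER_CUBIC))
E
python3 - <<'E'
from h import *
t=r.snapshot("top"); s=r.snapshot("side")
crop(t,205,95,335,230,4.4,"tc.png"); crop(s,275,125,420,250,5.,"sc.png")
crop(t,375,160,480,300,4.2,"tp.png"); crop(s,345,250,495,355,5,"sp.png")
E
```

```text
(no output)
```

View pics/tc.png

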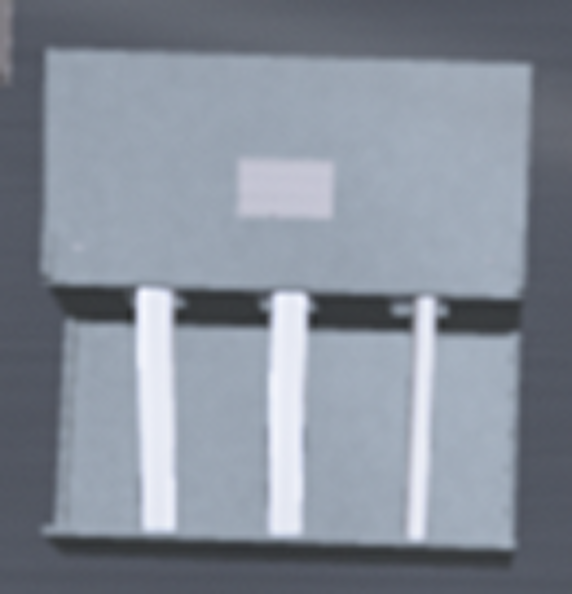

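View pics/sc.png

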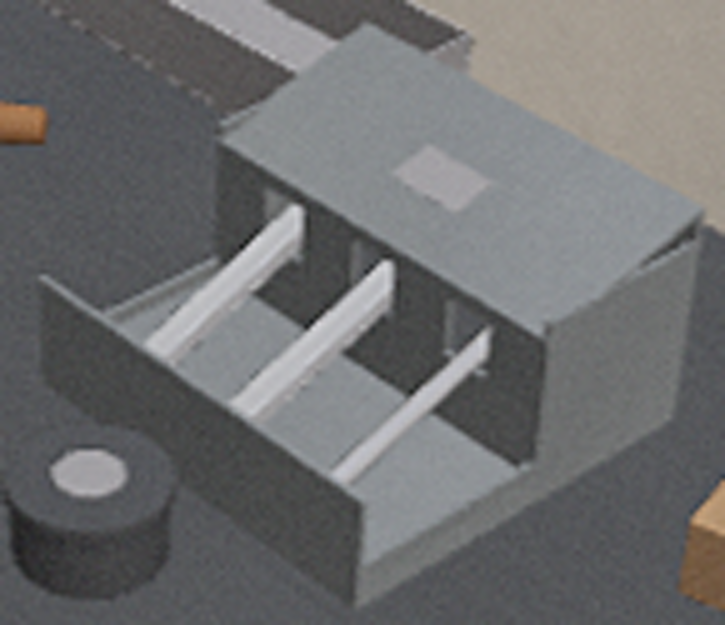

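View pics/tp.png

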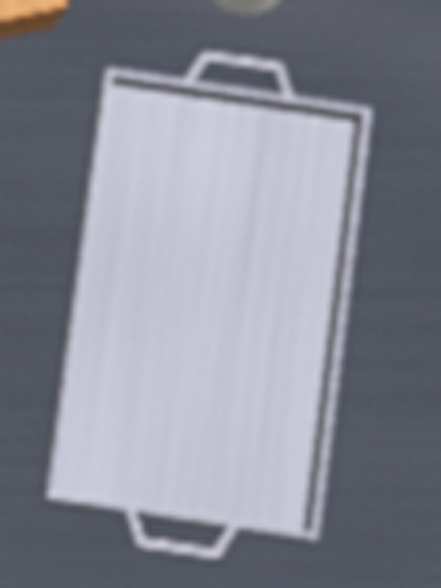

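View pics/sp.png

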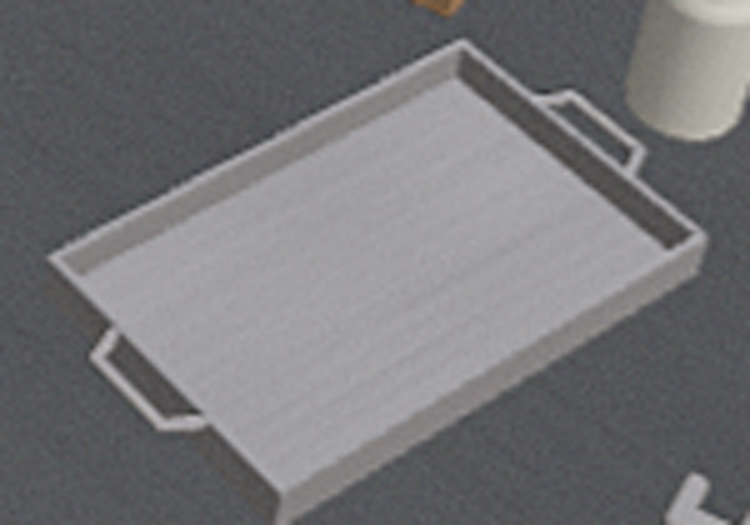

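```bash
python3 - <<'E'
from h import *
t=r.snapshot("top"); s=r.snapshot("side")
T=lambda c:np.array(c)/4.4+[205,95]-.4
S=lambda c:np.array(c)/5+[275,125]-.4
P=lambda c:np.array(c)/4.2+[375,160]-.4
Q=lambda c:np.array(c)/5+[345,250]-.4
d={}
for n,a,b in [("lipL",T((43,529)),S((40,278))),("lipR",T((515,545)),S((361,500))),
 ("covFL",T((43,276)),S((220,138))),("covFR",T((527,291)),S((548,330))),("covBR",T((532,65)),S((703,213))),("covBL",T((47,48)),S((365,22))),
 ("pTL",P((107,68)),Q((462,40))),("pBL",P((47,497)),Q((50,258))),("pBR",P((318,540)),Q((282,492))),("pTR",P((372,105)),Q((706,238)))]:
    d[n],e=tri(t,a,s,b); print(n,d[n],"gap",e)
def yaw(v): return np.degrees(np.arctan2(v[1],v[0]))
# y axis of bin from R to L
for a,b in(("lipR","lipL"),("covFR","covFL"),("covBR","covBL")): v=d[a]-d[b]; print(a,yaw(d[b]-d[a])-90,np.linalg.norm(v))
c=sum(d[k] for k in("pTL","pBL","pBR","pTR"))/4;print("pan",c,yaw(d["pTL"]-d["pBL"]),yaw(d["pTR"]-d["pBR"]),np.linalg.norm(d["pTL"]-d["pBL"]),np.linalg.norm(d["pTL"]-d["pTR"]))
# bars: top-face edges, slot end & lip end centre
for n,a,b,c2,e2 in [("left",(155,290),(157,528),0,0),("mid",(290,293),(286,532),0,0),("rod",(426,298),(417,538),0,0)]:
    print(n,"at z~.078:",plane(t,T(a),.078),"low z~.035",plane(t,T(b),.037))
lip=(d["lipL"]+d["lipR"])/2;cov=(d["covFL"]+d["covFR"])/2;print(lip,cov,yaw(cov-lip))
im=t["image"]; 
for uv in((270,260),(268,249)): print("tin",plane(t,uv,.05))
E
```

```text
lipL [0.5626 0.1398 0.0704] gap 0.002399576088884264
lipR [ 0.5573 -0.1165  0.0724] gap 0.0017590180125105714
covFL [0.6944 0.138  0.1076] gap 0.004494385888323216
covFR [ 0.6866 -0.12    0.1169] gap 0.0013473926606935925
covBR [ 0.8044 -0.1211  0.1374] gap 0.0026853300882454883
covBL [0.8079 0.1353 0.1415] gap 0.002385935205621755
pTL [ 0.6773 -0.3129  0.0225] gap 0.003745044882486079
pBL [ 0.4223 -0.2773  0.0218] gap 0.0049288160591013435
pBR [ 0.3992 -0.4337  0.0249] gap 0.003964776703557982
pTR [ 0.6567 -0.4694  0.0214] gap 0.0010547057727693053
lipR -1.1885006123360142 0.25638859101066624
covFR -1.7252330125724882 0.2582902634682315
covBR -0.7865155082040758 0.2564613368348722
pan [ 0.5389 -0.3733  0.0227] -7.938400863296768 -7.897057560112749 0.257501215266832 0.15787213165088185
left at z~.078: [0.6938 0.0828 0.078 ] low z~.035 [0.5689 0.0825 0.037 ]
mid at z~.078: [0.6933 0.0089 0.078 ] low z~.035 [0.5678 0.0107 0.037 ]
rod at z~.078: [ 0.6917 -0.0654  0.078 ] low z~.035 [ 0.5656 -0.0622  0.037 ]
[0.56   0.0116 0.0714] [0.6905 0.009  0.1122] -1.160886353607748
tin [0.4573 0.0063 0.05  ]
tin [0.4838 0.0118 0.05  ]
```

```bash
cat > bars.py <<'E'
from h import *
t=r.snapshot("top"); s=r.snapshot("side")
def edge(cam,box,vert,thr):
    x0,y0,x1,y1=box; g=cam["image"][:,:,:].min(2)[y0:y1,x0:x1].astype(float)
    return g
# top view : subpixel left and right edges per row
def crossings(row,thr):
    i=np.where(row>thr)[0]
    if len(i)==0: return None
    a,b=i[0],i[-1]
    L=a-(row[a]-thr)/(row[a]-row[a-1]) if a>0 else a
    R=b+(row[b]-thr)/(row[b]-row[b+1]) if b<len(row)-1 else b
    return L,R
def pl(cam,m):  # m: line u = p0*v+p1 -> plane normal
    v0,v1=150,210
    d0=ray(cam,(np.polyval(m,v0),v0))[1];d1=ray(cam,(np.polyval(m,v1),v1))[1]
    n=np.cross(d0,d1); n/=np.linalg.norm(n); return n,n@cam["position"]
tg=t["image"].min(2).astype(float); sg=s["image"].min(2).astype(float)
for n,(tx0,tx1),(p,q) in [("left",(230,252),((333,168),(306,194))),("mid",(258,280),((351,179),(325,206))),("rod",(292,312),((372,193),(345,219)))]:
    E=[]
    for v in range(166,212):
        c=crossings(tg[v,tx0:tx1],190)
        if c: E.append((v,c[0]+tx0,c[1]+tx0))
    E=np.array(E); mL=np.polyfit(E[:,0],E[:,1],1);mR=np.polyfit(E[:,0],E[:,2],1)
    F=[]
    for v in range(p[1]+4,q[1]-4):
        uc=p[0]+(v-p[1])*(q[0]-p[0])/(q[1]-p[1]); a=int(uc)-9
        row=sg[v,a:a+19]; thr=(np.max(row)+np.median(row[:3]))/2 if 0 else 175
        c=crossings(row,thr)
        if c: F.append((v,c[0]+a,c[1]+a))
    F=np.array(F); 
    print(n,len(E),len(F),"top width px",np.mean(E[:,2]-E[:,1]),"side w",np.mean(F[:,2]-F[:,1]) if len(F) else None)
    mS=np.polyfit(F[:,0],F[:,1],1)
    n1,c1=pl(t,mL);n2,c2=pl(s,mS)
    d=np.cross(n1,n2);d/=np.linalg.norm(d);d*=np.sign(d[0])
    for X in(.69,.63,.58):
        print(X,np.linalg.solve(np.array([n1,n2,[1,0,0]]),[c1,c2,X]))
    print(" slope",np.degrees(np.arcsin(d[2])),"yaw",np.degrees(np.arctan2(d[1],d[0])))
E
python3 bars.py
```

```text
left 46 18 top width px 7.868312854428812 side w 6.919763492746297
0.69 [0.69   0.0951 0.065 ]
0.63 [0.63   0.0936 0.0438]
0.58 [0.58   0.0923 0.0261]
 slope 19.46294822627412 yaw 1.4578128405659292
mid 46 19 top width px 7.761814253023592 side w 7.479058051014168
0.69 [0.69   0.0204 0.0652]
0.63 [0.63   0.021  0.0448]
0.58 [0.58   0.0215 0.0279]
 slope 18.71913253995441 yaw -0.5464555821269547
rod 46 18 top width px 3.9713611431580254 side w 4.109126333480096
0.69 [ 0.69   -0.0611  0.0655]
0.63 [ 0.63   -0.0587  0.043 ]
0.58 [ 0.58   -0.0567  0.0241]
 slope 20.607894742201772 yaw -2.318991371279746
```

```bash
python3 - <<'E'
from h import *
t=r.snapshot("top"); s=r.snapshot("side")
g=s["image"].min(2)
for v in(175,182,188): print(v,310,g[v,306:336])
for v in(185,195): print(v,340,g[v,325:355])
g=t["image"].min(2); print(g[190,232:280])
# predicted top-left edge of left bar & mid bar from text geometry
Rz=lambda a:np.array([[np.cos(a),-np.sin(a),0],[np.sin(a),np.cos(a),0],[0,0,1]])
O=np.array([.690,.009,0]);R=Rz(np.radians(-1.2))
c,sn=np.cos(np.radians(20)),np.sin(np.radians(20))
for yb in(72,0):
  for sd in(9,-9):
   for l in(10,60,100):
    p=O+R@(np.array([-l*c-12*sn,yb+sd,62-l*sn+12*c])/1e3); print(yb,sd,l,proj(t,p),proj(s,p))
E
python3 - <<'E'
import sys;sys.path.insert(0,'.')
from h import *
s=r.snapshot("side"); crop(s,295,155,365,210,11,"sc2.png")
E
```

```text
175 310 [ 85  78  81  81  85  85  88  85  85  85  83  79  75  67  64  66  57 168
 201 196 188 187 182 196 176 149 153 158 127  81]
182 310 [130 131 119 112 112 106 109 119 125 148 185 196 187 187 185 189 183 164
 158 177 144  75  63  67  69  68  72  68  66  77]
188 310 [136 132 137 173 194 192 189 186 184 197 174 153 156 149 137 135 138 136
 137 136 138 140 139 142 139 129  95  69  62  66]
185 340 [139 134 115  76  63  64  71  70  67  72  72  73  66  65  71  60  55 109
 181 198 192 185 184 186 196 175 154 148 102  63]
195 340 [140 135 135 137 133 128 151 182 190 190 187 185 189 197 177 147 155 148
 101  61  61  65  70  72  72  63  65  71  71  70]
[155 154 152 155 184 222 235 233 231 231 232 229 200 162 153 154 154 154
 155 155 154 156 155 155 156 155 156 154 154 154 155 156 153 165 214 238
 236 231 231 233 233 211 172 155 156 157 155 155]
72 9 10 [236.9152 167.6283] [324.8145 172.4781]
72 9 60 [236.7435 188.207 ] [312.2306 183.6131]
72 9 100 [236.608  204.4419] [302.0013 192.6645]
72 -9 10 [244.3582 167.8987] [329.107  175.2321]
72 -9 60 [244.1288 188.4758] [316.475  186.4683]
72 -9 100 [243.9479 204.7095] [306.2055 195.603 ]
0 9 10 [266.6894 168.7098] [342.3427 183.7241]
0 9 60 [266.2871 189.2822] [329.5656 195.2743]
0 9 100 [265.9697 205.5122] [319.1747 204.6676]
0 -9 10 [274.134  168.9801] [346.8782 186.634 ]
0 -9 60 [273.674  189.5511] [334.0525 198.2927]
0 -9 100 [273.311  205.7798] [323.6208 207.7752]
```

View pics/sc2.png

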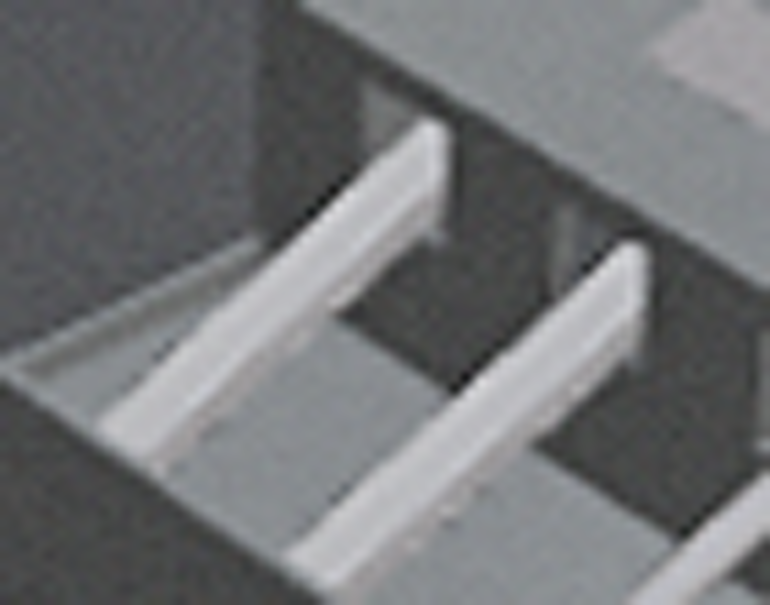

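```bash
cat >> h.py <<'E'
from scipy.spatial.transform import Rotation as Ro
A=np.radians
def pose(tilt,yaw,barpt,depth):
    """tilt: outer end up (+) deg; barpt on bar centre line; returns TCP pos,R"""
    a=A(tilt); y=Ro.from_euler('z',yaw,degrees=True).as_matrix()
    n=y@np.array([np.sin(a),0,np.cos(a)]); x=-n; z=y@np.array([0,1.,0]); R=np.c_[x,np.cross(z,x),z]
    return np.asarray(barpt)+depth*n,R
def rows(p1,R1,n,p0=None,R0=None):
    st=r.read_state(); p0=st["ee_pos"] if p0 is None else p0; R0=st["tool_rot"] if R0 is None else R0
    w=Ro.from_matrix(R0.T@R1).as_rotvec(); 
    d=R0.T@(p1-p0)
    print("total shift mm",d*1e3,"turn deg",np.degrees(w),"n",n)
    for i in range(n):
        Ri=R0@Ro.from_rotvec(w*i/n).as_matrix()
        print(np.r_[Ri.T@(p1-p0)/n/.04, w/n/A(45)].round(3).tolist())
BO=np.array([.690,.009,0]); BR=Ro.from_euler('z',-1.2,degrees=True).as_matrix()
E
python3 - <<'E'
from h import *
t=r.snapshot("top"); s=r.snapshot("side"); 
print(proj(s,[.269,.564,.236]),proj(t,[.269,.564,.236]))
print("sieve edge", plane(t,(55,285),.1),plane(t,(20,235),.1),plane(t,(20,325),.1))
for v in (175,190,205): print("left",plane(t,(240.2,v),.05),"mid",plane(t,(269.6,v),.05))
c,sn=np.cos(A(20)),np.sin(A(20))
for yb in(.0725,.0005):
    b=BO+BR@np.array([-.065*c-.006*sn,yb,.062-.065*sn+.006*c])
    p,R=pose(-20,-1,b,.0165); print("grasp",b,p)
    if yb>.01:
        pre=p+R[:,0]*-.09; print("pre",pre); rows(pre,R,20)
E
```

```text
[ 97.9662 103.9205] [-10.0683 338.8101]
sieve edge [0.3871 0.4967 0.1   ] [0.5019 0.5861 0.1   ] [0.2947 0.5702 0.1   ]
left [0.6649 0.0842 0.05  ] mid [0.6661 0.0122 0.05  ]
left [0.6275 0.083  0.05  ] mid [0.6287 0.0113 0.05  ]
left [0.5904 0.0819 0.05  ] mid [0.5915 0.0105 0.05  ]
grasp [0.6284 0.0828 0.0454] [0.6228 0.0829 0.0609]
pre [0.592  0.0834 0.1455]
total shift mm [  90.4689 -498.4518 -294.9589] turn deg [-24.2356  -4.2712 -19.6918] n 20
[0.113, -0.623, -0.369, -0.027, -0.005, -0.022]
[0.122, -0.613, -0.382, -0.027, -0.005, -0.022]
[0.131, -0.603, -0.396, -0.027, -0.005, -0.022]
[0.14, -0.592, -0.409, -0.027, -0.005, -0.022]
[0.149, -0.581, -0.422, -0.027, -0.005, -0.022]
[0.157, -0.569, -0.434, -0.027, -0.005, -0.022]
[0.165, -0.557, -0.447, -0.027, -0.005, -0.022]
[0.173, -0.544, -0.459, -0.027, -0.005, -0.022]
[0.18, -0.531, -0.471, -0.027, -0.005, -0.022]
[0.187, -0.518, -0.483, -0.027, -0.005, -0.022]
[0.194, -0.505, -0.494, -0.027, -0.005, -0.022]
[0.201, -0.491, -0.506, -0.027, -0.005, -0.022]
[0.207, -0.476, -0.517, -0.027, -0.005, -0.022]
[0.214, -0.462, -0.527, -0.027, -0.005, -0.022]
[0.219, -0.447, -0.538, -0.027, -0.005, -0.022]
[0.225, -0.431, -0.548, -0.027, -0.005, -0.022]
[0.23, -0.416, -0.558, -0.027, -0.005, -0.022]
[0.235, -0.4, -0.567, -0.027, -0.005, -0.022]
[0.24, -0.384, -0.576, -0.027, -0.005, -0.022]
[0.244, -0.367, -0.585, -0.027, -0.005, -0.022]
grasp [0.6269 0.0108 0.0454] [0.6212 0.0109 0.0609]
```

Candidates: the left flat bar is at top px (240,188), the mid flat bar at (270,188), the rod (narrow, half the width) at (302,190), the green bar at (384,362) and the wrench at (505,262). The close crop shows flat bars in the left and middle slots and the round rod in the right slot, so I take the left bar first.

>>> step_arm([
  [0,-0.6,-0.4,-0.03,0,-0.02,0.55],
  [0,-0.6,-0.4,-0.03,0,-0.02,0.55],
  [0,-0.6,-0.4,-0.03,0,-0.02,0.55],
  [0,-0.6,-0.4,-0.03,0,-0.02,0.55],
  [0,-0.6,-0.4,-0.03,0,-0.02,0.55],
], newtons=50)

```text
clock: 1.07
ee_pos: [0.3486, 0.4437, 0.2392]
tool_rot: [[0.075, -0.947, 0.312], [-0.029, 0.311, 0.95], [-0.997, -0.08, -0.004]]
wrist_force: [0.2, 0.4, 0.1]
opening: 0.665
```

>>> step_arm([
  [0,-0.57,-0.45,-0.03,0,-0.02,0.55],
  [0,-0.57,-0.45,-0.03,0,-0.02,0.55],
  [0,-0.55,-0.45,-0.03,0,-0.02,0.55],
  [0,-0.55,-0.47,-0.03,0,-0.02,0.55],
  [0,-0.55,-0.47,-0.03,0,-0.02,0.55],
])

```text
clock: 1.48
ee_pos: [0.4343, 0.32, 0.2533]
tool_rot: [[0.154, -0.969, 0.192], [-0.05, 0.186, 0.981], [-0.987, -0.161, -0.02]]
wrist_force: [1.0, -0.4, -0.2]
opening: 0.45
```

```bash
cat > go.py <<'E'
from h import *
import sys
# usage: go.py tilt yaw bx by bz depth back n   (bar point), back: m retreat along normal
a=[float(v) for v in sys.argv[1:]]
p,R=pose(a[0],a[1],a[2:5],a[5]); p=p-R[:,0]*a[6]
st=r.read_state(); print(st["clock"],st["ee_pos"],st["opening"],"F",st["wrist_force"],"target",p)
rows(p,R,int(a[7]))
E
python3 go.py -20 -1 .6284 .083 .0454 .0165 .09 10
```

```text
1.4833 [0.4343 0.32   0.2533] 0.44975901117183825 F [ 0.9534 -0.3527 -0.2219] target [0.592  0.0836 0.1455]
total shift mm [ 142.4297 -179.6154 -199.5762] turn deg [ -9.473   -3.629  -10.8212] n 10
[0.356, -0.449, -0.499, -0.021, -0.008, -0.024]
[0.361, -0.434, -0.509, -0.021, -0.008, -0.024]
[0.366, -0.419, -0.518, -0.021, -0.008, -0.024]
[0.37, -0.403, -0.527, -0.021, -0.008, -0.024]
[0.375, -0.387, -0.536, -0.021, -0.008, -0.024]
[0.378, -0.371, -0.545, -0.021, -0.008, -0.024]
[0.382, -0.355, -0.553, -0.021, -0.008, -0.024]
[0.385, -0.338, -0.561, -0.021, -0.008, -0.024]
[0.387, -0.322, -0.569, -0.021, -0.008, -0.024]
[0.39, -0.305, -0.577, -0.021, -0.008, -0.024]
```

>>> step_arm([
  [0.2,-0.5,-0.5,-0.025,-0.01,-0.03,0.55],
  [0.2,-0.5,-0.55,-0.025,-0.01,-0.03,0.55],
  [0.3,-0.5,-0.55,-0.025,-0.01,-0.03,0.55],
  [0.3,-0.4,-0.6,-0.025,-0.01,-0.03,0.55],
  [0.3,-0.4,-0.6,-0.025,-0.01,-0.03,0.55],
])

```text
clock: 1.9
ee_pos: [0.5232, 0.1887, 0.2257]
tool_rot: [[0.285, -0.955, 0.082], [-0.024, 0.078, 0.997], [-0.958, -0.286, -0.0]]
wrist_force: [0.7, 0.0, -1.2]
opening: 0.449
```

```bash
python3 go.py -20 -1 .6284 .083 .0454 .0165 .09 7
```

```text
1.9 [0.5232 0.1887 0.2257] 0.4489687809775898 F [ 0.6918  0.0372 -1.171 ] target [0.592  0.0836 0.1455]
total shift mm [ 98.9811 -50.8926 -99.0908] turn deg [-3.5058 -1.1885 -3.3513] n 7
[0.354, -0.182, -0.354, -0.011, -0.004, -0.011]
[0.354, -0.176, -0.357, -0.011, -0.004, -0.011]
[0.354, -0.17, -0.359, -0.011, -0.004, -0.011]
[0.355, -0.164, -0.362, -0.011, -0.004, -0.011]
[0.355, -0.157, -0.364, -0.011, -0.004, -0.011]
[0.355, -0.151, -0.366, -0.011, -0.004, -0.011]
[0.355, -0.145, -0.369, -0.011, -0.004, -0.011]
```

>>> step_arm([
  [0.4,-0.2,-0.5,-0.015,-0.005,-0.015,0.55],
  [0.4,-0.2,-0.5,-0.015,-0.005,-0.015,0.55],
  [0.4,-0.2,-0.5,-0.015,-0.005,-0.015,0.55],
  [0.4,-0.2,-0.5,-0.015,-0.005,-0.015,0.55],
  [0.4,-0.2,-0.4,-0.015,-0.005,-0.015,0.55],
])

```text
clock: 2.32
ee_pos: [0.5844, 0.082, 0.1623]
tool_rot: [[0.351, -0.936, 0.018], [-0.007, 0.017, 1.0], [-0.936, -0.352, -0.001]]
wrist_force: [0.5, -0.1, -0.1]
opening: 0.452
```

```bash
python3 go.py -20 -1 .6284 .083 .0454 .0165 .05 4
```

```text
2.3167 [0.5844 0.082  0.1623] 0.4518691135048687 F [ 0.4727 -0.1205 -0.093 ] target [0.6057 0.0834 0.1079]
total shift mm [58.434  -0.7608  1.8672] turn deg [-0.0222 -0.0779  0.5821] n 4
[0.365, -0.005, 0.012, -0.0, -0.0, 0.003]
[0.365, -0.006, 0.012, -0.0, -0.0, 0.003]
[0.365, -0.007, 0.011, -0.0, -0.0, 0.003]
[0.365, -0.008, 0.011, -0.0, -0.0, 0.003]
```

>>> step_arm([
  [0.4,0,0.02,0,0,0.003,0.55],
  [0.4,0,0.02,0,0,0.003,0.55],
  [0.4,0,0.01,0,0,0.003,0.55],
  [0.3,0,0,0,0,0.003,0.55],
  [0,0,0,0,0,0,0.55],
])

```text
clock: 2.73
ee_pos: [0.6083, 0.0781, 0.102]
tool_rot: [[0.343, -0.939, 0.023], [-0.01, 0.021, 1.0], [-0.939, -0.343, -0.002]]
wrist_force: [-0.1, 0.2, -0.3]
opening: 0.448
```

```bash
python3 go.py -20 -1 .6284 .083 .0454 .0165 .0 5; python3 - <<'E'
from h import *
t=r.snapshot("top"); s=r.snapshot("side"); st=r.read_state(); R=st["tool_rot"];tip=st["ee_pos"]+.022*R[:,0]
print(st["ee_pos"],proj(t,tip),proj(s,tip))
crop(t,205,95,335,230,4.4,"a1.png"); crop(s,265,105,410,230,5.,"a2.png")
E
```

```text
2.7333 [0.6083 0.0781 0.102 ] 0.44810820684120206 F [-0.1215  0.2042 -0.3244] target [0.6228 0.0831 0.0609]
total shift mm [43.5352  0.6361  5.4054] turn deg [-0.2882 -0.2034  0.08  ] n 5
[0.218, 0.003, 0.027, -0.001, -0.001, 0.0]
[0.218, 0.003, 0.027, -0.001, -0.001, 0.0]
[0.218, 0.003, 0.027, -0.001, -0.001, 0.0]
[0.218, 0.003, 0.027, -0.001, -0.001, 0.0]
[0.218, 0.003, 0.026, -0.001, -0.001, 0.0]
[0.6082 0.0784 0.1038] [240.5426 191.9397] [311.3844 178.7629]
```

View pics/a1.png

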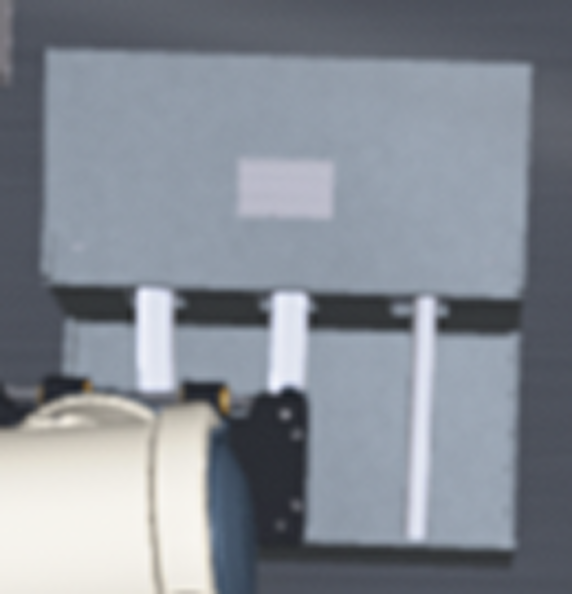

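View pics/a2.png

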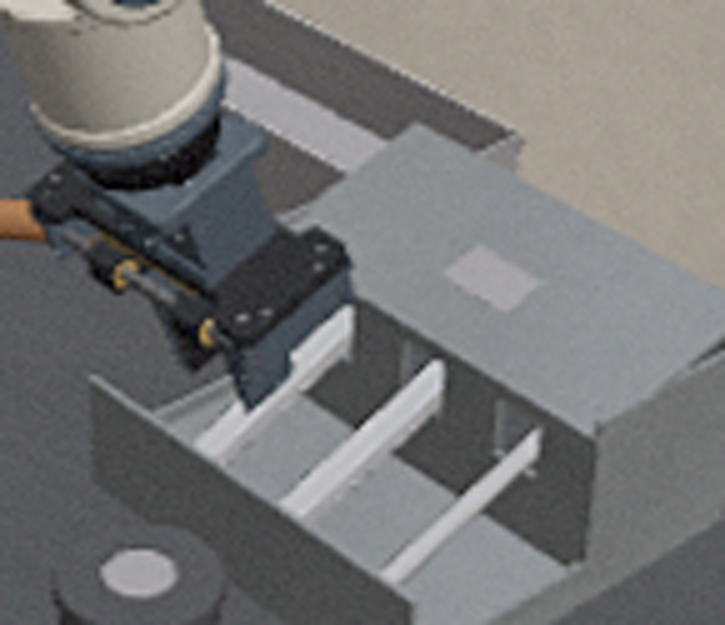

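>>> step_arm([
  [0,0,0.15,0,0,0,0.55],
  [0.2,0,0.05,0,0,0,0.55],
  [0.2,0,0,0,0,0,0.55],
  [0.2,0,0,0,0,0,0.55],
  [0,0,0,0,0,0,0.55],
])

```text
clock: 3.25
ee_pos: [0.6181, 0.0882, 0.0829]
tool_rot: [[0.349, -0.937, 0.021], [-0.008, 0.02, 1.0], [-0.937, -0.35, -0.001]]
wrist_force: [-0.8, -0.4, -0.2]
opening: 0.448
```

```bash
python3 go.py -20 -1 .6284 .083 .0454 .0165 .0 3; python3 - <<'E'
from h import *
s=r.snapshot("side");t=r.snapshot("top"); crop(s,265,105,410,230,5.,"a3.png")
E
```

```text
3.25 [0.6181 0.0882 0.0829] 0.44811638642117496 F [-0.7547 -0.3616 -0.2286] target [0.6228 0.0831 0.0609]
total shift mm [22.3225  3.2275 -4.9682] turn deg [-0.1933 -0.1361  0.4584] n 3
[0.186, 0.027, -0.041, -0.001, -0.001, 0.003]
[0.186, 0.026, -0.042, -0.001, -0.001, 0.003]
[0.186, 0.026, -0.042, -0.001, -0.001, 0.003]
```

View pics/a3.png

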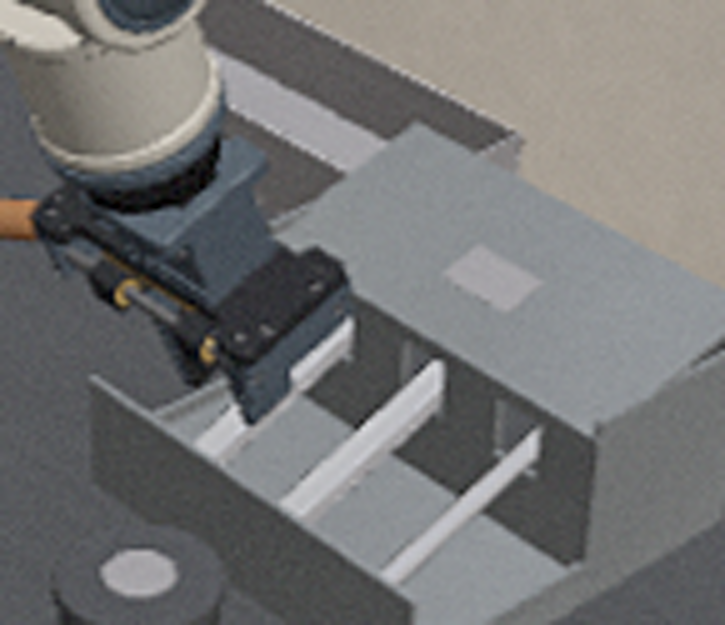

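>>> step_arm([
  [0,0.05,-0.1,0,0,0,0.55],
  [0,0,0,0,0,0,0.55],
  [0.2,0.02,0,0,0,0,0.55],
  [0.2,0,0,0,0,0,0.55],
  [0,0,0,0,0,0,0.55],
])

```text
clock: 3.77
ee_pos: [0.6211, 0.0831, 0.0673]
tool_rot: [[0.351, -0.936, 0.022], [-0.009, 0.02, 1.0], [-0.936, -0.351, -0.001]]
wrist_force: [-1.1, -0.6, -0.3]
opening: 0.451
```

```bash
python3 go.py -20 -1 .6284 .083 .0454 .0165 .0 1
```

```text
3.7667 [0.6211 0.0831 0.0673] 0.4512792215377408 F [-1.0568 -0.6068 -0.3262] target [0.6228 0.0831 0.0609]
total shift mm [6.5208 0.7044 0.0352] turn deg [-0.2335 -0.1455  0.541 ] n 1
[0.163, 0.018, 0.001, -0.005, -0.003, 0.012]
```

>>> step_arm([
  [0.16,0.01,0,0,0,0,0.55],
  [0,0,0,0,0,0,0.55],
  [0,0,0,0,0,0,0.7],
  [0,0,0,0,0,0,0.9],
  [0,0,0,0,0,0,1],
], newtons=20)

```text
clock: 4.18
ee_pos: [0.6231, 0.083, 0.0593]
tool_rot: [[0.349, -0.937, 0.022], [-0.009, 0.02, 1.0], [-0.937, -0.349, -0.001]]
wrist_force: [-0.3, 0.1, 0.4]
opening: 0.259
```

>>> step_arm([
  [0,0,0,0,0,0,1],
  [0,0,0,0,0,0,1],
  [0,0,0,0,0,0,1],
], newtons=50)

```text
clock: 4.43
ee_pos: [0.623, 0.0831, 0.0596]
tool_rot: [[0.349, -0.937, 0.022], [-0.009, 0.02, 1.0], [-0.937, -0.35, -0.001]]
wrist_force: [0.4, 0.5, -0.2]
opening: 0.192
```

```bash
python3 go.py -20 -1 .6284 .083 .0454 .0165 .0 1;python3 - <<'E'
from h import *
s=r.snapshot("side");t=r.snapshot("top"); crop(s,265,105,410,230,5.,"a4.png");crop(t,205,95,335,230,4.4,"a5.png")
E
```

```text
4.4333 [0.623  0.0831 0.0596] 0.19233452047679675 F [ 0.3508  0.5126 -0.1868] target [0.6228 0.0831 0.0609]
total shift mm [-1.3052 -0.2276  0.0175] turn deg [-0.2305 -0.1518  0.4618] n 1
[-0.033, -0.006, 0.0, -0.005, -0.003, 0.01]
```

View pics/a4.png

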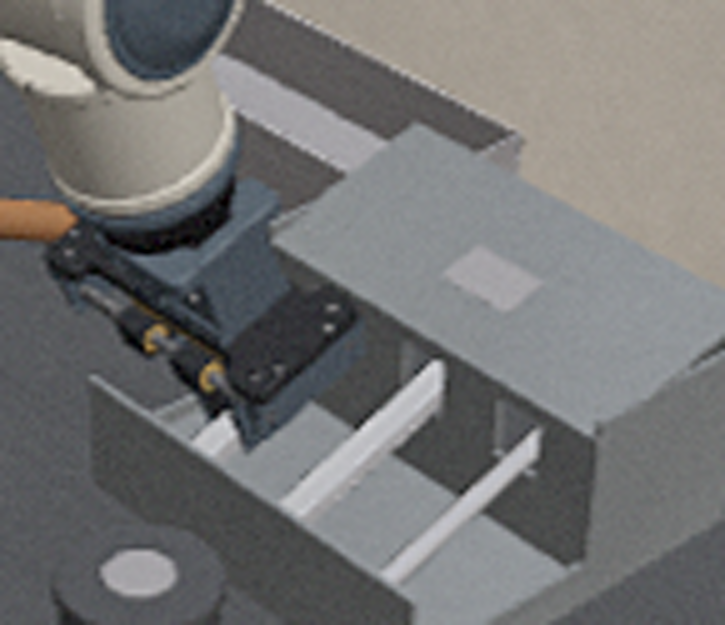

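```bash
cat > arc.py <<'E'
from h import *
import sys
# arc.py T0 T1 n xs y zc L depth yaw : rows along pivot arc from current pose
T0,T1,n,xs,y,zc,L,dep,yaw=[float(v) for v in sys.argv[1:]]; n=int(n)
st=r.read_state(); p,R=st["ee_pos"],st["tool_rot"]; print(st["clock"],p,"F",st["wrist_force"],st["opening"])
for i in range(1,n+1):
    T=T0+(T1-T0)*i/n; b=[xs-L*np.cos(A(T)),y,zc+L*np.sin(A(T))]
    p1,R1=pose(T,yaw,b,dep); w=Ro.from_matrix(R.T@R1).as_rotvec()
    print(np.round(T,1),p1,np.r_[R.T@(p1-p)/.04,w/A(45)].round(3).tolist()); p,R=p1,R1
E
python3 arc.py -20 18 9 .6915 .0831 .076 .065 .0152 -1.2
```

```text
4.5333 [0.623  0.0831 0.0596] F [ 0.0971  0.5949 -0.9987] 0.19526504070451775
-15.8 [0.6248 0.0832 0.073 ] [-0.298, -0.16, 0.003, -0.001, -0.002, 0.104]
-11.6 [0.6248 0.0832 0.0779] [-0.119, -0.032, -0.001, -0.0, 0.0, 0.094]
-7.3 [0.6251 0.0831 0.0828] [-0.119, -0.032, -0.0, -0.0, 0.0, 0.094]
-3.1 [0.6258 0.0831 0.0876] [-0.119, -0.032, -0.0, 0.0, 0.0, 0.094]
1.1 [0.6268 0.0831 0.0925] [-0.119, -0.032, -0.0, -0.0, -0.0, 0.094]
5.3 [0.6282 0.0831 0.0972] [-0.119, -0.032, 0.0, 0.0, 0.0, 0.094]
9.6 [0.6299 0.083  0.1018] [-0.119, -0.032, 0.0, -0.0, -0.0, 0.094]
13.8 [0.632  0.083  0.1062] [-0.119, -0.032, 0.001, 0.0, 0.0, 0.094]
18.0 [0.6344 0.083  0.1105] [-0.119, -0.032, 0.001, 0.0, 0.0, 0.094]
```

>>> step_arm([
  [-0.12,-0.04,0,0,0,0,1],
  [-0.12,-0.05,0,0,0,0.05,1],
  [-0.12,-0.04,0,0,0,0.09,1],
  [-0.12,-0.03,0,0,0,0.09,1],
  [-0.12,-0.03,0,0,0,0.09,1],
])

```text
clock: 4.95
ee_pos: [0.6224, 0.0836, 0.0866]
tool_rot: [[0.1, -0.995, 0.021], [-0.002, 0.021, 1.0], [-0.995, -0.1, -0.0]]
wrist_force: [6.6, -0.4, -6.1]
opening: 0.194
```

```bash
python3 arc.py -8 18 6 .6915 .0831 .076 .065 .0152 -1.2; python3 - <<'E'
from h import *
st=r.read_state(); R=st["tool_rot"]; print("tilt",np.degrees(np.arctan2(-R[0,0],-R[2,0])))
E
```

```text
4.95 [0.6224 0.0836 0.0866] F [ 6.5611 -0.4101 -6.1276] 0.1938222352784757
-3.7 [0.6257 0.0831 0.087 ] [-0.001, -0.082, -0.011, 0.0, -0.0, 0.046]
0.7 [0.6267 0.0831 0.092 ] [-0.122, -0.033, -0.0, -0.0, 0.0, 0.096]
5.0 [0.6281 0.0831 0.0968] [-0.122, -0.033, 0.0, 0.0, 0.0, 0.096]
9.3 [0.6298 0.083  0.1015] [-0.122, -0.033, 0.0, -0.0, 0.0, 0.096]
13.7 [0.6319 0.083  0.1061] [-0.122, -0.033, 0.001, -0.0, 0.0, 0.096]
18.0 [0.6344 0.083  0.1105] [-0.122, -0.033, 0.001, 0.0, 0.0, 0.096]
tilt -5.738146816006998
```

>>> step_arm([
  [0,-0.2,0,0,0,0,1],
  [0,0,0,0,0,0,1],
])

```text
clock: 5.12
ee_pos: [0.6343, 0.0834, 0.0905]
tool_rot: [[0.101, -0.995, 0.021], [-0.001, 0.021, 1.0], [-0.995, -0.101, 0.001]]
wrist_force: [-0.3, 0.1, -0.7]
opening: 0.193
```

```bash
python3 arc.py -5.7 18 6 .6915 .0831 .076 .060 .0152 -1.2
```

```text
5.1167 [0.6343 0.0834 0.0905] F [-0.3173  0.0978 -0.7116] 0.19265021929816828
-1.8 [0.6311 0.0831 0.0894] [0.021, 0.084, -0.01, 0.0, 0.001, 0.09]
2.2 [0.6321 0.0831 0.0935] [-0.102, -0.03, 0.0, 0.0, 0.0, 0.088]
6.1 [0.6335 0.0831 0.0975] [-0.102, -0.03, 0.0, 0.0, -0.0, 0.088]
10.1 [0.6351 0.083  0.1015] [-0.102, -0.03, 0.0, -0.0, 0.0, 0.088]
14.0 [0.637  0.083  0.1053] [-0.102, -0.03, 0.0, 0.0, -0.0, 0.088]
18.0 [0.6391 0.083  0.109 ] [-0.102, -0.03, 0.001, 0.0, 0.0, 0.088]
```

>>> step_arm([
  [0,0.06,0,0,0,0.08,1],
  [-0.1,-0.02,0,0,0,0.08,1],
  [-0.1,-0.03,0,0,0,0.08,1],
  [-0.1,-0.03,0,0,0,0.08,1],
  [-0.1,-0.03,0,0,0,0.08,1],
])

```text
clock: 5.53
ee_pos: [0.6316, 0.0838, 0.1075]
tool_rot: [[-0.224, -0.974, 0.02], [0.005, 0.019, 1.0], [-0.975, 0.224, 0.001]]
wrist_force: [0.6, -0.4, -1.4]
opening: 0.195
```

```bash
python3 arc.py 12 18 2 .6915 .0831 .076 .060 .0152 -1.2; python3 - <<'E'
from h import *
st=r.read_state(); R=st["tool_rot"]; print("tilt",np.degrees(np.arctan2(-R[0,0],-R[2,0])))
s=r.snapshot("side");crop(s,265,95,410,220,5.,"a6.png")
E
```

```text
5.5333 [0.6316 0.0838 0.1075] F [ 0.5907 -0.3734 -1.4311] 0.19485574048861778
15.0 [0.6375 0.083  0.1062] [-0.001, -0.152, -0.016, 0.002, 0.001, 0.045]
18.0 [0.6391 0.083  0.109 ] [-0.078, -0.022, 0.0, -0.0, 0.0, 0.067]
tilt 12.950381707818108
```

View pics/a6.png

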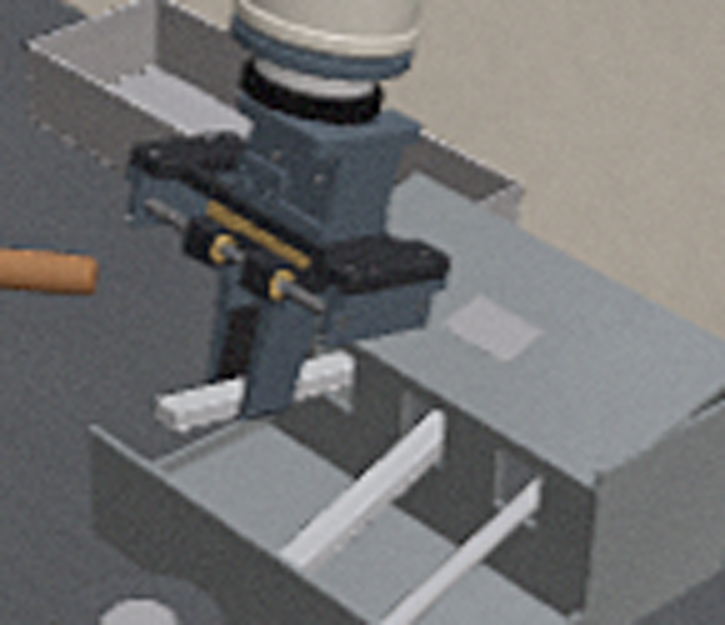

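>>> step_arm([
  [-0.06,-0.03,0,0,0,0.07,1],
  [0,0.2,0,0,0,0,1],
  [0,0.4,0,0,0,0,1],
  [0,0.5,0,0,0,0,1],
  [0,0.5,0,0,0,0,1],
])

```text
clock: 6.0
ee_pos: [0.5709, 0.0846, 0.1244]
tool_rot: [[-0.278, -0.96, 0.021], [0.006, 0.02, 1.0], [-0.961, 0.278, 0.001]]
wrist_force: [0.4, -0.6, -0.9]
opening: 0.194
```

```bash
python3 - <<'E'
from h import *
st=r.read_state(); R=st["tool_rot"]; print(st["ee_pos"],st["wrist_force"],"tilt",np.degrees(np.arctan2(-R[0,0],-R[2,0])))
s=r.snapshot("side");crop(s,265,95,410,220,5.,"a7.png")
E
```

```text
[0.5709 0.0846 0.1244] [ 0.4422 -0.5884 -0.896 ] tilt 16.121094095600274
```

View pics/a7.png

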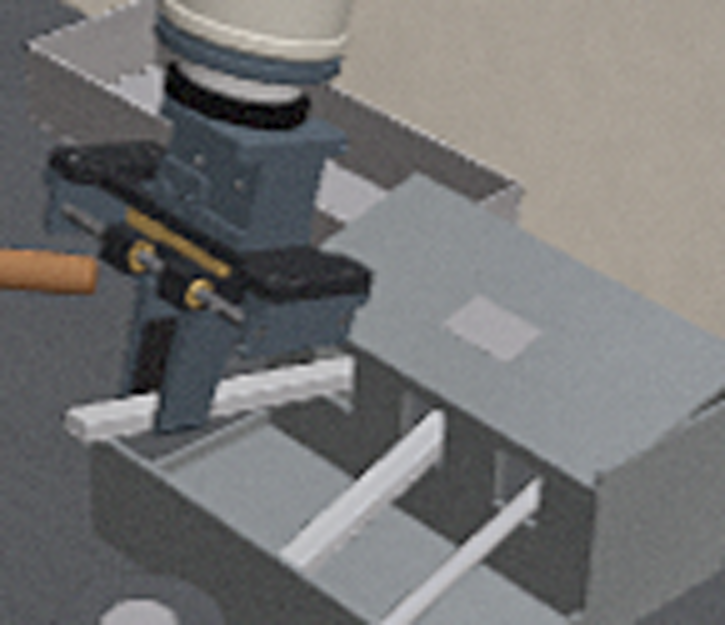

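>>> step_arm([
  [0,0.4,0,0,0,0,1],
  [0,0.5,0,0,0,0,1],
  [0,0.4,0,0,0,0,1],
  [-0.1,0.3,0,0,0,0,1],
  [-0.2,0,0,0,0,0,1],
])

```text
clock: 6.47
ee_pos: [0.4985, 0.0863, 0.1544]
tool_rot: [[-0.275, -0.961, 0.02], [0.006, 0.019, 1.0], [-0.961, 0.275, 0.0]]
wrist_force: [0.5, 0.8, -0.5]
opening: 0.192
```

```bash
python3 - <<'E'
from h import *
st=r.read_state(); R=st["tool_rot"]; print(st["ee_pos"],st["wrist_force"],"tilt",np.degrees(np.arctan2(-R[0,0],-R[2,0])))
t=r.snapshot("top");crop(t,205,95,335,230,4.4,"b1.png")
s=r.snapshot("side");crop(s,245,85,390,210,5.,"a8.png")
E
```

```text
[0.4985 0.0863 0.1544] [ 0.5329  0.7523 -0.4803] tilt 15.97281186400852
```

View pics/a8.png

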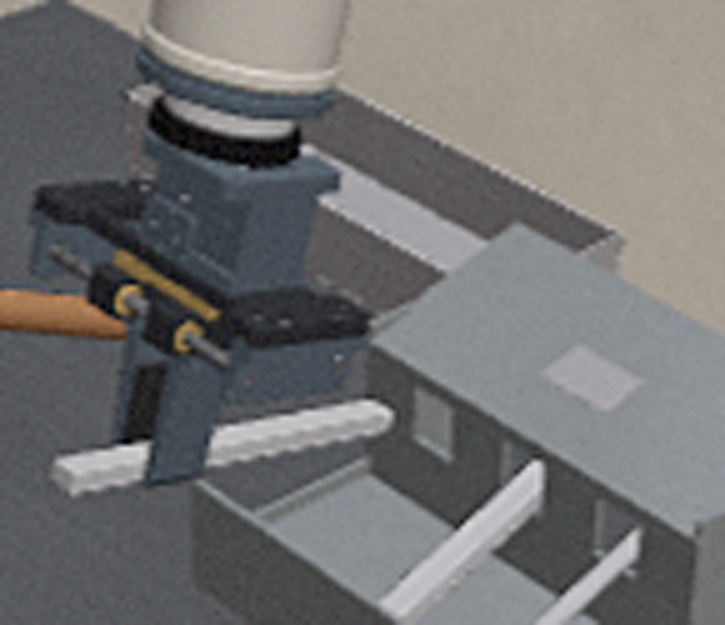

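View pics/b1.png

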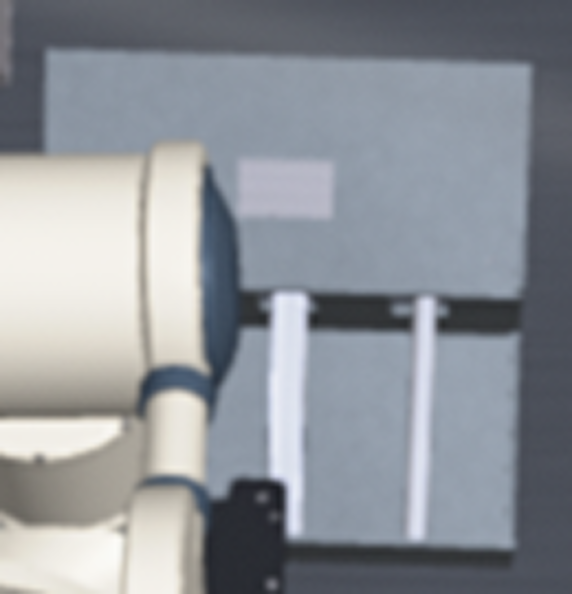

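>>> step_arm([
  [-0.5,0.1,0,0,0,0,1],
  [-0.6,0,-0.2,0,0,-0.05,1],
  [-0.5,0,-0.5,0,0,-0.07,1],
  [-0.4,0,-0.6,0,0,-0.07,1],
  [-0.2,0,-0.6,0,0,-0.07,1],
])

```text
clock: 6.98
ee_pos: [0.5211, 0.0106, 0.2414]
tool_rot: [[-0.062, -0.998, 0.015], [0.001, 0.015, 1.0], [-0.998, 0.062, -0.0]]
wrist_force: [0.3, -0.2, -0.6]
opening: 0.193
```

```bash
python3 go.py 0 -7.9 .485 -.401 .22 .0152 0 16; python3 - <<'E'
from h import *
t=r.snapshot("top");cv2.imwrite("pics/b2.png",t["image"][:,:,::-1])
s=r.snapshot("side");cv2.imwrite("pics/b3.png",s["image"][:,:,::-1])
E
```

```text
6.9833 [0.5211 0.0106 0.2414] 0.19305570046227744 F [ 0.3449 -0.1569 -0.5831] target [ 0.485  -0.401   0.2352]
total shift mm [   8.1645   29.4526 -412.06  ] turn deg [ 7.0324 -0.2308 -3.549 ] n 16
[0.013, 0.046, -0.644, 0.01, -0.0, -0.005]
[0.012, 0.041, -0.644, 0.01, -0.0, -0.005]
[0.012, 0.036, -0.644, 0.01, -0.0, -0.005]
[0.012, 0.031, -0.645, 0.01, -0.0, -0.005]
[0.012, 0.026, -0.645, 0.01, -0.0, -0.005]
[0.011, 0.022, -0.645, 0.01, -0.0, -0.005]
[0.011, 0.017, -0.645, 0.01, -0.0, -0.005]
[0.011, 0.012, -0.645, 0.01, -0.0, -0.005]
[0.011, 0.007, -0.645, 0.01, -0.0, -0.005]
[0.01, 0.002, -0.646, 0.01, -0.0, -0.005]
[0.01, -0.003, -0.646, 0.01, -0.0, -0.005]
[0.01, -0.008, -0.645, 0.01, -0.0, -0.005]
[0.01, -0.013, -0.645, 0.01, -0.0, -0.005]
[0.01, -0.018, -0.645, 0.01, -0.0, -0.005]
[0.01, -0.023, -0.645, 0.01, -0.0, -0.005]
[0.01, -0.028, -0.645, 0.01, -0.0, -0.005]
```

View pics/b3.png

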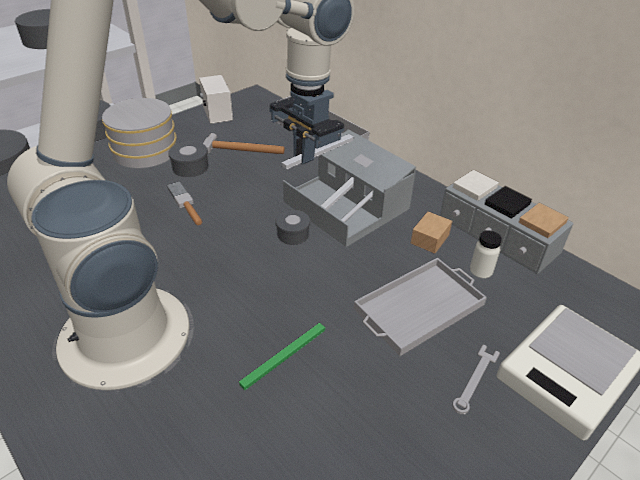

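>>> step_arm([
  [0,0,-0.7,0.01,0,-0.01,1],
  [0,0,-0.7,0.01,0,-0.01,1],
  [0,0,-0.7,0.01,0,-0.01,1],
  [0,0,-0.7,0.01,0,-0.01,1],
  [0,0,-0.7,0.01,0,-0.01,1],
])

```text
clock: 7.5
ee_pos: [0.5176, -0.132, 0.2402]
tool_rot: [[-0.018, -0.998, 0.054], [-0.0, 0.054, 0.999], [-1.0, 0.018, -0.001]]
wrist_force: [1.1, 0.5, -0.8]
opening: 0.195
```

>>> step_arm([
  [0,0,-0.6,0.02,0,0,1],
  [0,0,-0.5,0.02,0,0,1],
  [0,0,-0.5,0.02,0,0,1],
  [0,0,-0.4,0.01,0,0,1],
  [0,0,-0.2,0.01,0,0,1],
])

```text
clock: 7.92
ee_pos: [0.5119, -0.2273, 0.2369]
tool_rot: [[-0.018, -0.992, 0.123], [0.0, 0.123, 0.992], [-1.0, 0.018, -0.002]]
wrist_force: [-0.1, -0.4, -0.8]
opening: 0.192
```

```bash
python3 go.py 0 -7.9 .485 -.401 .12 .0152 0 6
```

```text
7.9167 [ 0.5119 -0.2273  0.2369] 0.19220613417890167 F [-0.1331 -0.4269 -0.7505] target [ 0.485  -0.401   0.1352]
total shift mm [ 102.1567    3.4961 -175.4797] turn deg [ 0.831  -0.1319 -1.0243] n 6
[0.426, 0.015, -0.731, 0.003, -0.0, -0.004]
[0.425, 0.014, -0.731, 0.003, -0.0, -0.004]
[0.425, 0.014, -0.732, 0.003, -0.0, -0.004]
[0.425, 0.013, -0.732, 0.003, -0.0, -0.004]
[0.424, 0.013, -0.732, 0.003, -0.0, -0.004]
[0.424, 0.012, -0.732, 0.003, -0.0, -0.004]
```

>>> step_arm([
  [0,0,-0.8,0,0,-0.01,1],
  [0,0,-0.9,0,0,-0.01,1],
  [0.1,0,-0.9,0,0,0,1],
  [0.2,0,-0.8,0,0,0,1],
  [0.3,0,-0.5,0,0,0,1],
])

```text
clock: 8.33
ee_pos: [0.4953, -0.3853, 0.2118]
tool_rot: [[0.001, -0.993, 0.12], [-0.002, 0.12, 0.993], [-1.0, -0.001, -0.002]]
wrist_force: [-0.7, 1.0, -1.4]
opening: 0.195
```

>>> step_arm([
  [0.3,0,-0.2,0,0,0,1],
  [0.1,0,0,0,0,0,1],
  [0,0,0,0,0,0,1],
])

```text
clock: 8.58
ee_pos: [0.4939, -0.3956, 0.1908]
tool_rot: [[-0.002, -0.992, 0.124], [0.0, 0.124, 0.992], [-1.0, 0.002, 0.0]]
wrist_force: [-0.5, 0.9, -0.8]
opening: 0.193
```

```bash
python3 go.py 0 -7.9 .485 -.401 .06 .0152 0 6;  python3 - <<'E'
from h import *
t=r.snapshot("top");crop(t,360,130,520,310,3.3,"c1.png")
s=r.snapshot("side");crop(s,330,190,500,360,3.5,"c2.png"); print("jar",plane(t,(441,142),.11))
E
```

```text
8.5833 [ 0.4939 -0.3956  0.1908] 0.19294662940430155 F [-0.4515  0.8774 -0.7889] target [ 0.485  -0.401   0.0752]
total shift mm [115.5934   7.9809  -6.4213] turn deg [ 0.8058  0.0054 -0.0957] n 6
[0.482, 0.033, -0.027, 0.003, 0.0, -0.0]
[0.482, 0.033, -0.027, 0.003, 0.0, -0.0]
[0.482, 0.033, -0.027, 0.003, 0.0, -0.0]
[0.482, 0.033, -0.027, 0.003, 0.0, -0.0]
[0.482, 0.034, -0.027, 0.003, 0.0, -0.0]
[0.482, 0.034, -0.027, 0.003, 0.0, -0.0]
jar [ 0.7378 -0.3946  0.11  ]
```

View pics/c1.png

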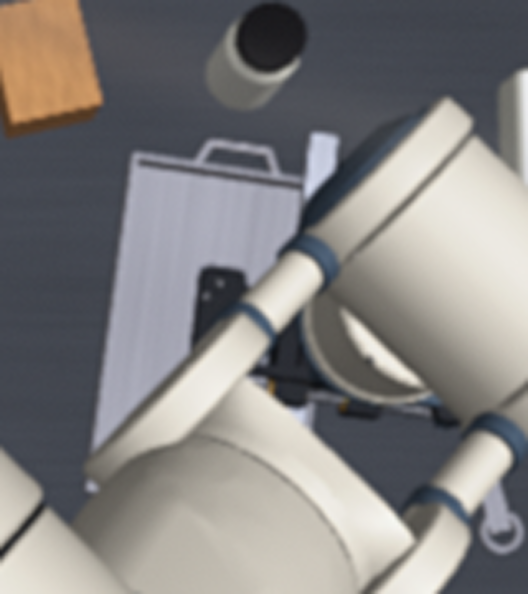

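View pics/c2.png

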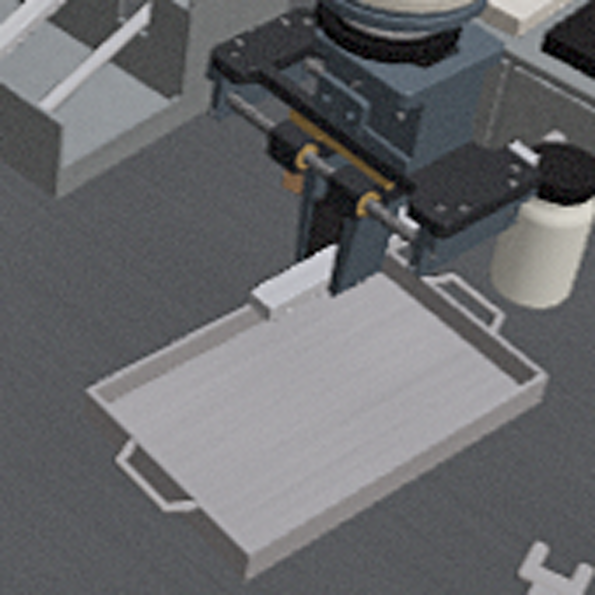

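```bash
python3 - <<'E'
from h import *
t=r.snapshot("top");s=r.snapshot("side");st=r.read_state();p=st["ee_pos"];R=st["tool_rot"]
crop(s,385,215,500,300,6,"c4.png")
zt=.1816
print("inner end mid", plane(t,np.array((325,133))/3.3+[360,130]-.4,zt))
c=p+R[:,0]*.0152
for da in(0,2,-2,4,-4):
    a=A(da); u=-R[:,1]*np.cos(a)+R[:,0]*np.sin(a); w=-R[:,0]*np.cos(a)-R[:,1]*np.sin(a)
    print(da,"outer topleft",proj(s,c-u*.06+w*.006+R[:,2]*.009),"outer botright",proj(s,c-u*.06-w*.006-R[:,2]*.009),"inner top",proj(s,c+u*.16+w*.006),proj(t,c+u*.16+w*.006))
E
```

```text
inner end mid [ 0.6527 -0.4152  0.1816]
0 outer topleft [400.409  270.6593] outer botright [405.949  280.3443] inner top [479.3804 232.0319] [458.1949 169.3395]
2 outer topleft [400.623  269.8461] outer botright [406.0131 279.6239] inner top [478.8769 233.9959] [457.5623 169.9084]
-2 outer topleft [400.2226 271.4585] outer botright [405.9131 281.0448] inner top [479.8248 230.0917] [458.8228 168.852 ]
4 outer topleft [400.8644 269.0198] outer botright [406.1052 278.8847] inner top [478.3155 235.9813] [456.9257 170.5568]
-4 outer topleft [400.0639 272.2426] outer botright [405.9051 281.7247] inner top [480.2091 228.1772] [459.4452 168.4474]
```

View pics/c4.png

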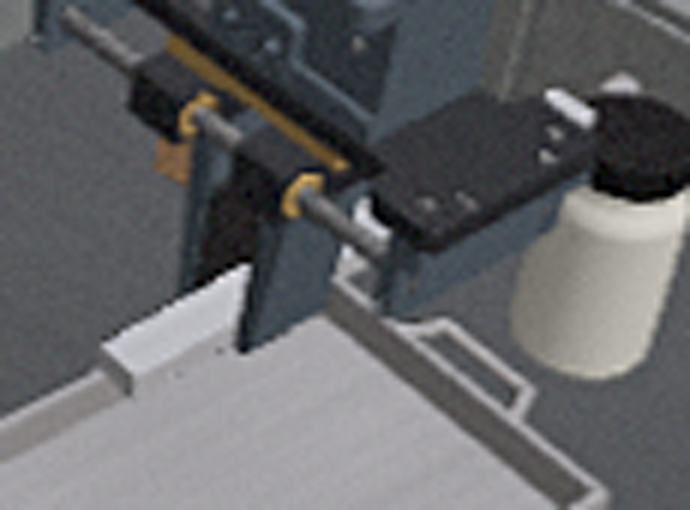

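>>> step_arm([
  [0.4,0.05,-0.05,0,0,0,1],
  [0.5,0.05,-0.05,0,0,0,1],
  [0.5,0.05,-0.05,0,0,0,1],
  [0.4,0.05,0,0,0,0,1],
  [0.3,0,0,0,0,0,1],
])

```text
clock: 9.2
ee_pos: [0.491, -0.3988, 0.114]
tool_rot: [[0.01, -0.993, 0.116], [-0.01, 0.116, 0.993], [-1.0, -0.011, -0.009]]
wrist_force: [-0.1, -0.5, -0.5]
opening: 0.191
```

>>> step_arm([
  [0.2,0,0,0,0,0,1],
  [0,0,0,0,0,0,1],
])

```text
clock: 9.37
ee_pos: [0.4912, -0.3968, 0.1047]
tool_rot: [[0.009, -0.993, 0.115], [-0.009, 0.115, 0.993], [-1.0, -0.01, -0.008]]
wrist_force: [0.2, -0.0, -0.6]
opening: 0.192
```

```bash
python3 go.py 0 -7.9 .485 -.401 .013 .0152 0 6;  python3 - <<'E'
from h import *
s=r.snapshot("side");crop(s,330,190,500,360,3.5,"c5.png")
t=r.snapshot("top");crop(t,360,130,520,310,3.3,"c6.png")
E
```

```text
9.3667 [ 0.4912 -0.3968  0.1047] 0.19177964080619553 F [ 0.2052 -0.0131 -0.5918] target [ 0.485  -0.401   0.0282]
total shift mm [76.4525  6.4583 -4.2924] turn deg [ 1.3198 -0.4453  0.571 ] n 6
[0.319, 0.027, -0.018, 0.005, -0.002, 0.002]
[0.319, 0.026, -0.018, 0.005, -0.002, 0.002]
[0.319, 0.026, -0.019, 0.005, -0.002, 0.002]
[0.319, 0.025, -0.019, 0.005, -0.002, 0.002]
[0.319, 0.025, -0.02, 0.005, -0.002, 0.002]
[0.319, 0.024, -0.02, 0.005, -0.002, 0.002]
```

View pics/c5.png

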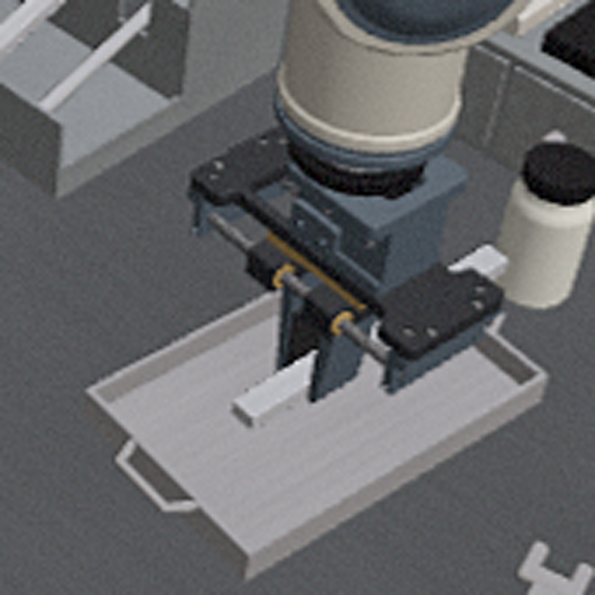

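View pics/c6.png

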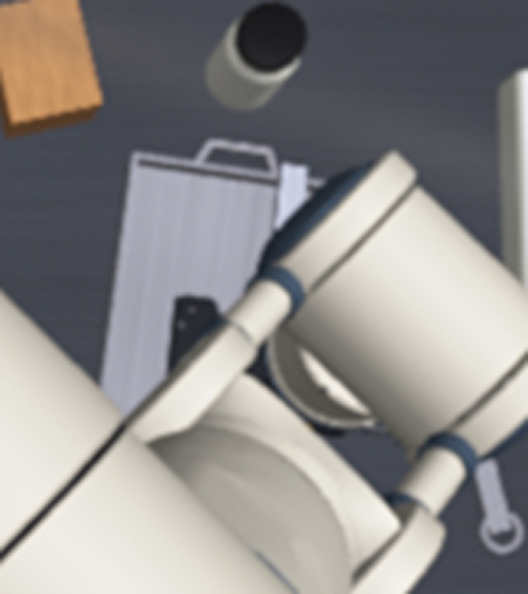

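>>> step_arm([
  [0.2,0.06,-0.05,0.01,0,0,1],
  [0.4,0.06,-0.03,0.01,0,0.01,1],
  [0.4,0.06,-0.03,0.01,0,0,1],
  [0.3,0,0,0,0,0,1],
  [0,0,0,0,0,0,1],
])

```text
clock: 9.88
ee_pos: [0.4856, -0.4035, 0.0535]
tool_rot: [[0.006, -0.99, 0.141], [-0.015, 0.141, 0.99], [-1.0, -0.008, -0.013]]
wrist_force: [-0.5, 0.7, -2.6]
opening: 0.192
```

```bash
python3 go.py 0 -7.9 .485 -.401 .012 .0152 0 3;  python3 - <<'E'
from h import *
s=r.snapshot("side");crop(s,330,220,500,360,3.5,"c7.png")
E
```

```text
9.8833 [ 0.4856 -0.4035  0.0535] 0.19196282721540914 F [-0.4919  0.6534 -2.589 ] target [ 0.485  -0.401   0.0272]
total shift mm [26.24    1.1903  2.7539] turn deg [-0.1927 -0.7737  0.4675] n 3
[0.219, 0.01, 0.023, -0.001, -0.006, 0.003]
[0.219, 0.009, 0.022, -0.001, -0.006, 0.003]
[0.219, 0.009, 0.021, -0.001, -0.006, 0.003]
```

View pics/c7.png

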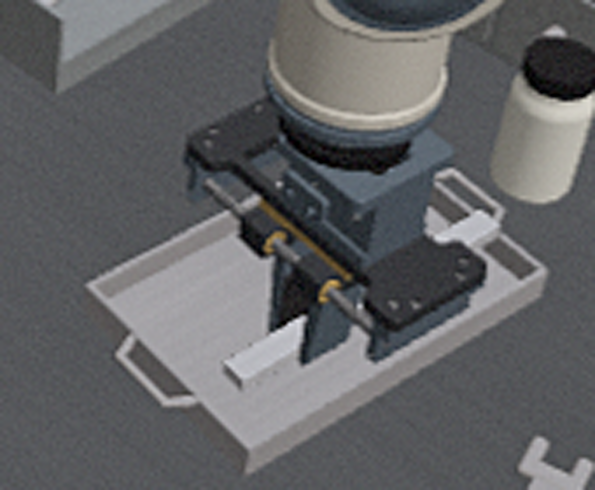

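>>> step_arm([
  [0.2,0.04,0.04,0,-0.017,0.01,1],
  [0.15,0,0.02,0,0,0,1],
  [0.1,0,0,0,0,0,1],
  [0,0,0,0,0,0,1],
])

```text
clock: 10.27
ee_pos: [0.485, -0.4018, 0.0357]
tool_rot: [[0.001, -0.99, 0.141], [-0.0, 0.141, 0.99], [-1.0, -0.001, -0.0]]
wrist_force: [-1.6, 0.1, -1.4]
opening: 0.192
```

```bash
python3 go.py 0 -7.9 .485 -.401 .010 .0152 0 3;  python3 - <<'E'
from h import *
s=r.snapshot("side");crop(s,350,230,500,355,5,"c8.png")
t=r.snapshot("top");crop(t,360,130,520,310,3.3,"c9.png")
E
```

```text
10.2667 [ 0.485  -0.4018  0.0357] 0.19169893232376573 F [-1.6159  0.1098 -1.4067] target [ 0.485  -0.401   0.0252]
total shift mm [10.4571  0.1236  0.7791] turn deg [-0.2251 -0.0087  0.0632] n 3
[0.087, 0.001, 0.006, -0.002, -0.0, 0.0]
[0.087, 0.001, 0.006, -0.002, -0.0, 0.0]
[0.087, 0.001, 0.006, -0.002, -0.0, 0.0]
```

View pics/c8.png

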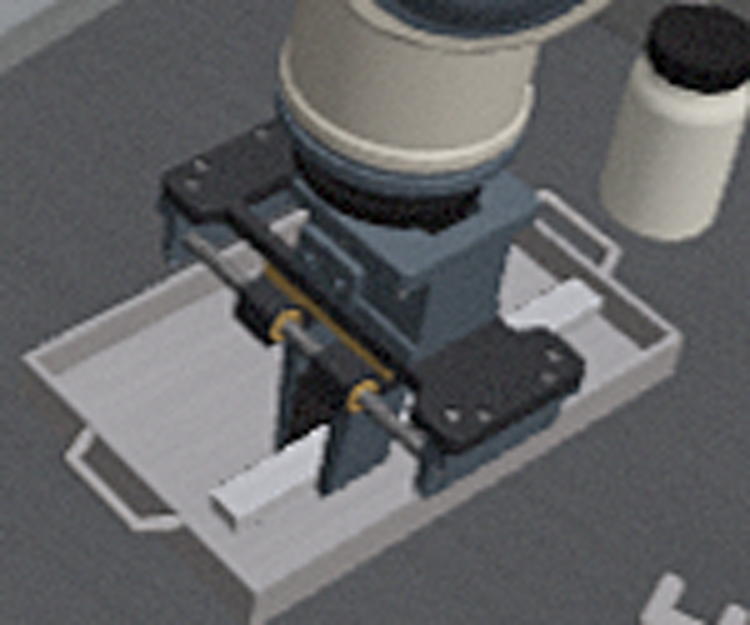

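View pics/c9.png

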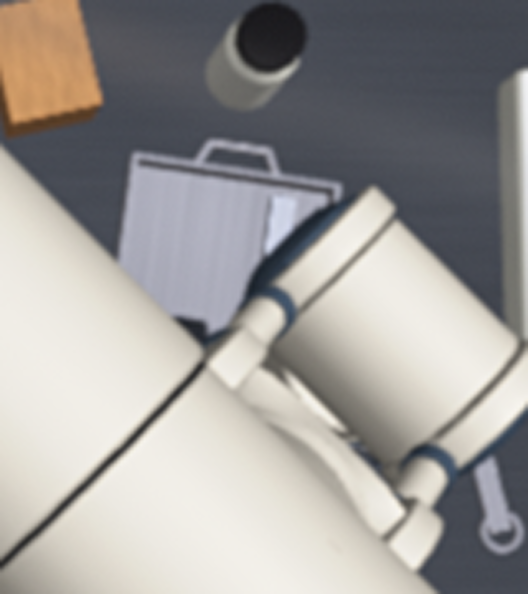

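>>> step_arm([
  [0.1,0,0.02,0,0,0,1],
  [0.08,0,0,0,0,0,1],
  [0.04,0,0,0,0,0,1],
])

```text
clock: 10.62
ee_pos: [0.486, -0.4016, 0.0282]
tool_rot: [[0.003, -0.99, 0.141], [-0.003, 0.141, 0.99], [-1.0, -0.004, -0.002]]
wrist_force: [-0.7, -0.9, -1.5]
opening: 0.194
```

>>> step_arm([
  [0.02,0,0,0,0,0,1],
  [0,0,0,0,0,0,1],
])

```text
clock: 10.78
ee_pos: [0.4861, -0.4016, 0.027]
tool_rot: [[0.003, -0.99, 0.141], [-0.003, 0.141, 0.99], [-1.0, -0.003, -0.002]]
wrist_force: [0.2, 0.4, -0.4]
opening: 0.195
```

>>> step_arm([
  [0.05,0,0,0,0,0,1],
  [0.03,0,0,0,0,0,1],
  [0,0,0,0,0,0,1],
])

```text
clock: 11.03
ee_pos: [0.4861, -0.4016, 0.0269]
tool_rot: [[0.004, -0.99, 0.141], [-0.003, 0.141, 0.99], [-1.0, -0.004, -0.003]]
wrist_force: [0.3, -0.0, -1.3]
opening: 0.191
```

```bash
python3 go.py 0 -7.9 .485 -.401 .010 .0152 0 1;  python3 - <<'E'
from h import *
s=r.snapshot("side");crop(s,350,230,500,355,5,"c10.png")
E
```

```text
11.0333 [ 0.4861 -0.4016  0.0269] 0.19085841835385062 F [ 0.3285 -0.0274 -1.321 ] target [ 0.485  -0.401   0.0252]
total shift mm [1.7251 1.2082 0.4498] turn deg [-0.1976 -0.1633  0.2409] n 1
[0.043, 0.03, 0.011, -0.004, -0.004, 0.005]
```

View pics/c10.png

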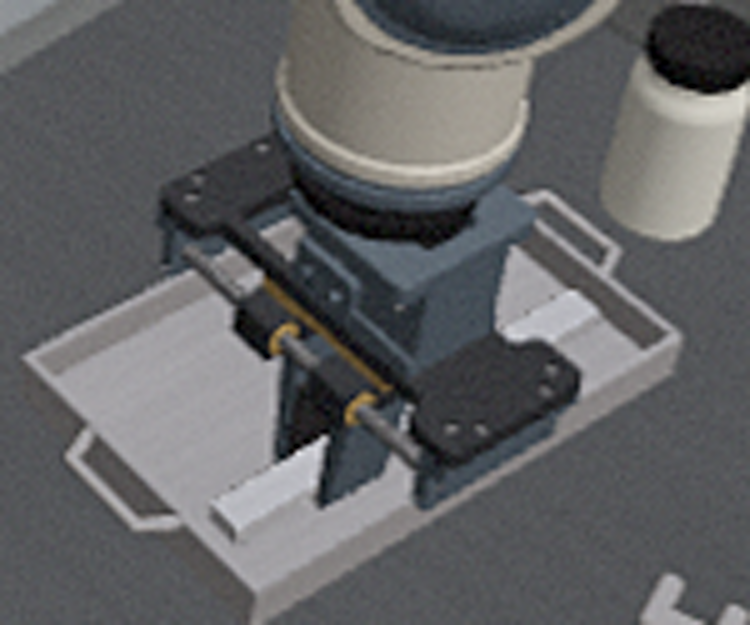

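>>> step_arm([
  [0.08,0,0,0,0,0,1],
  [0.06,0,0,0,0,0,1],
])

```text
clock: 11.25
ee_pos: [0.4865, -0.4019, 0.0262]
tool_rot: [[0.005, -0.99, 0.141], [-0.005, 0.141, 0.99], [-1.0, -0.006, -0.004]]
wrist_force: [-12.7, 11.8, 53.9]
opening: 0.196
```

>>> step_arm([
  [0,0,0,0,0,0,1],
  [0,0,0,0,0,0,1],
])

```text
clock: 11.42
ee_pos: [0.4866, -0.402, 0.0278]
tool_rot: [[0.006, -0.99, 0.141], [-0.006, 0.141, 0.99], [-1.0, -0.007, -0.005]]
wrist_force: [0.0, -1.0, -1.8]
opening: 0.197
```

>>> step_arm([
  [0.03,0,0,0,0,0,1],
  [0.01,0,0,0,0,0,1],
])

```text
clock: 11.58
ee_pos: [0.4868, -0.4022, 0.0264]
tool_rot: [[0.007, -0.99, 0.141], [-0.007, 0.141, 0.99], [-1.0, -0.008, -0.006]]
wrist_force: [-2.4, 3.4, 15.4]
opening: 0.195
```

>>> step_arm([
  [0,0,0,0,0,0,0.78],
  [0,0,0,0,0,0,0.75],
  [0,0,0,0,0,0,0.7],
  [0,0,0,0,0,0,0.66],
  [0,0,0,0,0,0,0.66],
])

```text
clock: 12.0
ee_pos: [0.4874, -0.4053, 0.0265]
tool_rot: [[0.008, -0.99, 0.14], [-0.011, 0.14, 0.99], [-1.0, -0.01, -0.01]]
wrist_force: [-3.0, 2.1, 9.9]
opening: 0.338
```

>>> step_arm([
  [-0.3,0,0,0,0,0,0.66],
  [-0.5,0,0,0,0,0,0.66],
  [-0.8,0,0,0,0,0,0.66],
  [-0.9,0,0,0,0,0,0.6],
  [-0.9,0,0,0,0,0,0.55],
])

```text
clock: 12.42
ee_pos: [0.4833, -0.401, 0.1598]
tool_rot: [[-0.002, -0.99, 0.141], [-0.001, 0.141, 0.99], [-1.0, 0.002, -0.001]]
wrist_force: [0.8, -1.1, 0.0]
opening: 0.436
```

```bash
python3 go.py -20 -1 .6269 .0115 .0454 .0165 .09 16;  python3 - <<'E'
from h import *
s=r.snapshot("side");crop(s,350,230,500,355,5,"d1.png")
E
```

```text
12.4167 [ 0.4833 -0.401   0.1598] 0.4364255483051759 F [ 0.7941 -1.0711  0.0063] target [0.5905 0.0121 0.1455]
total shift mm [ 13.8239 -48.0775 424.1399] turn deg [ -7.0017  -1.286  -20.0931] n 16
[0.022, -0.075, 0.663, -0.01, -0.002, -0.028]
[0.024, -0.08, 0.662, -0.01, -0.002, -0.028]
[0.027, -0.084, 0.661, -0.01, -0.002, -0.028]
[0.03, -0.089, 0.661, -0.01, -0.002, -0.028]
[0.033, -0.093, 0.66, -0.01, -0.002, -0.028]
[0.036, -0.097, 0.659, -0.01, -0.002, -0.028]
[0.039, -0.101, 0.658, -0.01, -0.002, -0.028]
[0.042, -0.106, 0.658, -0.01, -0.002, -0.028]
[0.045, -0.11, 0.657, -0.01, -0.002, -0.028]
[0.049, -0.114, 0.656, -0.01, -0.002, -0.028]
[0.052, -0.118, 0.655, -0.01, -0.002, -0.028]
[0.056, -0.121, 0.654, -0.01, -0.002, -0.028]
[0.059, -0.125, 0.653, -0.01, -0.002, -0.028]
[0.063, -0.129, 0.652, -0.01, -0.002, -0.028]
[0.067, -0.132, 0.651, -0.01, -0.002, -0.028]
[0.071, -0.136, 0.65, -0.01, -0.002, -0.028]
```

View pics/d1.png

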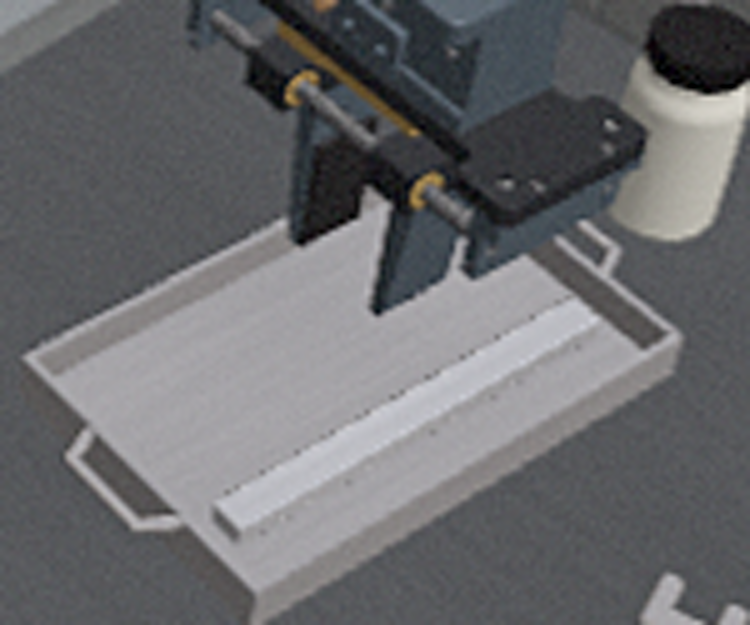

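>>> step_arm([
  [-0.4,0,0.5,0,0,0,0.55],
  [-0.4,0,0.8,-0.01,0,-0.03,0.55],
  [-0.3,-0.1,0.8,-0.01,0,-0.03,0.55],
  [-0.1,-0.1,0.8,-0.01,0,-0.03,0.55],
  [0,-0.1,0.8,-0.01,0,-0.03,0.55],
])

```text
clock: 12.88
ee_pos: [0.5186, -0.26, 0.2227]
tool_rot: [[0.11, -0.987, 0.115], [-0.028, 0.113, 0.993], [-0.994, -0.112, -0.015]]
wrist_force: [0.4, -0.6, -0.2]
opening: 0.451
```

>>> step_arm([
  [0,-0.1,0.8,-0.02,0,-0.03,0.55],
  [0,-0.1,0.8,-0.02,0,-0.03,0.55],
  [0,-0.1,0.7,-0.02,0,-0.04,0.55],
  [0.1,-0.1,0.7,-0.02,0,-0.04,0.55],
  [0.1,-0.1,0.6,-0.02,0,-0.04,0.55],
])

```text
clock: 13.3
ee_pos: [0.5543, -0.1106, 0.219]
tool_rot: [[0.261, -0.965, 0.035], [-0.039, 0.026, 0.999], [-0.965, -0.262, -0.031]]
wrist_force: [0.3, 0.4, -0.4]
opening: 0.451
```

```bash
python3 go.py -20 -1 .6269 .0113 .0454 .0165 .09 6
```

```text
13.3 [ 0.5543 -0.1106  0.219 ] 0.45148464465537863 F [ 0.2737  0.4426 -0.4318] target [0.5905 0.0119 0.1455]
total shift mm [ 75.6136 -12.4569 125.9113] turn deg [-0.4279 -1.9732 -4.8204] n 6
[0.315, -0.052, 0.525, -0.002, -0.007, -0.018]
[0.319, -0.048, 0.523, -0.002, -0.007, -0.018]
[0.322, -0.044, 0.521, -0.002, -0.007, -0.018]
[0.326, -0.04, 0.519, -0.002, -0.007, -0.018]
[0.329, -0.036, 0.517, -0.002, -0.007, -0.018]
[0.333, -0.032, 0.515, -0.002, -0.007, -0.018]
```

>>> step_arm([
  [0.1,-0.05,0.6,0,-0.01,-0.02,0.55],
  [0.2,-0.05,0.7,0,-0.01,-0.02,0.55],
  [0.3,-0.05,0.7,0,-0.01,-0.02,0.55],
  [0.4,-0.05,0.6,0,-0.01,-0.02,0.55],
  [0.4,-0.05,0.3,0,-0.01,-0.02,0.55],
])

```text
clock: 13.72
ee_pos: [0.5859, 0.0123, 0.1694]
tool_rot: [[0.349, -0.937, 0.02], [0.001, 0.021, 1.0], [-0.937, -0.349, 0.008]]
wrist_force: [0.1, -0.3, 0.7]
opening: 0.45
```

>>> step_arm([
  [0.2,0,0,0,0,0,0.55],
  [0,0,0,0,0,0,0.55],
])

```text
clock: 13.88
ee_pos: [0.5881, 0.015, 0.1595]
tool_rot: [[0.346, -0.938, 0.016], [0.003, 0.018, 1.0], [-0.938, -0.346, 0.009]]
wrist_force: [-1.0, 0.4, -0.5]
opening: 0.448
```

```bash
python3 go.py -20 -1 .6269 .0113 .0454 .0165 .04 4
```

```text
13.8833 [0.5881 0.015  0.1595] 0.44841161858724254 F [-0.9923  0.4284 -0.5462] target [0.6076 0.0116 0.0985]
total shift mm [63.9588  2.7922 -3.6405] turn deg [-0.0995  0.5122  0.2644] n 4
[0.4, 0.017, -0.023, -0.001, 0.003, 0.001]
[0.4, 0.017, -0.022, -0.001, 0.003, 0.001]
[0.4, 0.017, -0.021, -0.001, 0.003, 0.001]
[0.4, 0.016, -0.02, -0.001, 0.003, 0.001]
```

>>> step_arm([
  [0.4,0.02,-0.06,0,0.01,0,0.55],
  [0.4,0.02,-0.02,0,0,0,0.55],
  [0.4,0.02,0,0,0,0,0.55],
  [0.3,0,0,0,0,0,0.55],
  [0,0,0,0,0,0,0.55],
])

```text
clock: 14.3
ee_pos: [0.6088, 0.0075, 0.1037]
tool_rot: [[0.348, -0.937, 0.021], [-0.008, 0.02, 1.0], [-0.937, -0.348, -0.0]]
wrist_force: [-1.8, 0.1, -0.5]
opening: 0.449
```

```bash
python3 go.py -20 -1 .6269 .0113 .0454 .0165 .0 4; python3 - <<'E'
from h import *
t=r.snapshot("top"); s=r.snapshot("side"); st=r.read_state(); R=st["tool_rot"];tip=st["ee_pos"]+.022*R[:,0]
crop(s,265,105,410,230,5.,"e1.png")
E
```

```text
14.3 [0.6088 0.0075 0.1037] 0.4490815847375569 F [-1.788   0.0956 -0.5397] target [0.6213 0.0114 0.0609]
total shift mm [44.3676  3.3156  4.1649] turn deg [-0.1883 -0.0975  0.3852] n 4
[0.277, 0.021, 0.026, -0.001, -0.001, 0.002]
[0.277, 0.02, 0.026, -0.001, -0.001, 0.002]
[0.277, 0.02, 0.026, -0.001, -0.001, 0.002]
[0.277, 0.019, 0.026, -0.001, -0.001, 0.002]
```

View pics/e1.png

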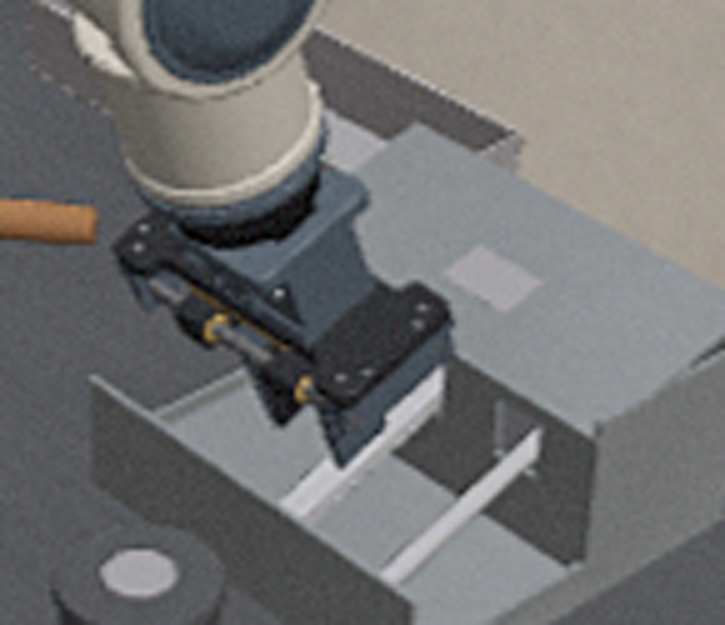

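>>> step_arm([
  [0,0.04,0.08,0,0,0,0.55],
  [0,0.02,0,0,0,0,0.55],
  [0.25,0.02,0,0,0,0,0.55],
  [0.25,0,0,0,0,0,0.55],
  [0,0,0,0,0,0,0.55],
])

```text
clock: 14.82
ee_pos: [0.614, 0.0106, 0.0877]
tool_rot: [[0.354, -0.935, 0.021], [-0.008, 0.02, 1.0], [-0.935, -0.354, -0.001]]
wrist_force: [-0.5, 0.5, -0.4]
opening: 0.449
```

```bash
python3 go.py -20 -1 .6269 .0113 .0454 .0165 .0 2
```

```text
14.8167 [0.614  0.0106 0.0877] 0.44850548679721225 F [-0.5286  0.4808 -0.3624] target [0.6213 0.0114 0.0609]
total shift mm [27.5843  2.7027  1.0105] turn deg [-0.1949 -0.1305  0.74  ] n 2
[0.345, 0.034, 0.013, -0.002, -0.001, 0.008]
[0.345, 0.032, 0.012, -0.002, -0.001, 0.008]
```

>>> step_arm([
  [0.3,0.03,0.02,0,0,0.01,0.55],
  [0.25,0.02,0,0,0,0,0.55],
  [0.1,0,0,0,0,0,0.55],
  [0,0,0,0,0,0,0.55],
])

```text
clock: 15.15
ee_pos: [0.6217, 0.0114, 0.0602]
tool_rot: [[0.346, -0.938, 0.021], [-0.008, 0.019, 1.0], [-0.938, -0.346, -0.001]]
wrist_force: [-0.2, 0.9, 0.3]
opening: 0.448
```

```bash
python3 go.py -20 -1 .6269 .0113 .0454 .0165 .0 2
```

```text
15.15 [0.6217 0.0114 0.0602] 0.44795940651214317 F [-0.1832  0.9159  0.2593] target [0.6213 0.0114 0.0609]
total shift mm [-0.8585  0.1474  0.0384] turn deg [-0.173  -0.1205  0.2359] n 2
[-0.011, 0.002, 0.0, -0.002, -0.001, 0.003]
[-0.011, 0.002, 0.0, -0.002, -0.001, 0.003]
```

>>> step_arm([
  [0,0,0,0,0,0,0.7],
  [0,0,0,0,0,0,0.9],
  [0,0,0,0,0,0,1],
  [0,0,0,0,0,0,1],
  [0,0,0,0,0,0,1],
], newtons=20)

```text
clock: 15.57
ee_pos: [0.6213, 0.0113, 0.0606]
tool_rot: [[0.346, -0.938, 0.021], [-0.008, 0.019, 1.0], [-0.938, -0.346, -0.001]]
wrist_force: [0.0, -0.1, -2.0]
opening: 0.195
```

>>> step_arm([
  [0,0,0,0,0,0,1],
  [0,0,0,0,0,0,1],
], newtons=50)

```text
clock: 15.73
ee_pos: [0.6211, 0.0113, 0.0609]
tool_rot: [[0.346, -0.938, 0.021], [-0.008, 0.019, 1.0], [-0.938, -0.346, -0.001]]
wrist_force: [-0.7, -0.1, -1.7]
opening: 0.19
```

>>> step_arm([
  [-0.1,-0.1,0,0,0,0,1],
  [-0.12,-0.1,0,0,0,0,1],
  [-0.12,-0.08,0,0,0,0.05,1],
  [-0.1,-0.06,0,0,0,0.06,1],
  [-0.1,-0.06,0,0,0,0.06,1],
])

```text
clock: 16.15
ee_pos: [0.6268, 0.0112, 0.0881]
tool_rot: [[0.21, -0.977, 0.021], [-0.006, 0.021, 1.0], [-0.978, -0.21, -0.001]]
wrist_force: [0.4, -0.4, -1.3]
opening: 0.193
```

```bash
python3 - <<'E'
from h import *
st=r.read_state(); R=st["tool_rot"]; print("tilt",np.degrees(np.arctan2(-R[0,0],-R[2,0])))
E
python3 arc.py -10 16 7 .690 .0113 .076 .058 .0162 -1.2
```

```text
tilt -12.12182107497896
16.15 [0.6268 0.0112 0.0881] F [ 0.3871 -0.3794 -1.3077] 0.1928178382766035
-6.3 [0.6306 0.0113 0.0858] [0.076, -0.08, 0.005, -0.0, -0.002, 0.13]
-2.6 [0.6313 0.0113 0.0896] [-0.093, -0.029, -0.0, 0.0, 0.0, 0.083]
1.1 [0.6323 0.0113 0.0934] [-0.093, -0.029, -0.0, 0.0, 0.0, 0.083]
4.9 [0.6336 0.0113 0.0971] [-0.093, -0.029, 0.0, -0.0, 0.0, 0.083]
8.6 [0.6351 0.0112 0.1007] [-0.093, -0.029, 0.0, -0.0, -0.0, 0.083]
12.3 [0.6368 0.0112 0.1042] [-0.093, -0.029, 0.0, 0.0, -0.0, 0.083]
16.0 [0.6387 0.0112 0.1076] [-0.093, -0.029, 0.0, -0.0, 0.0, 0.083]
```

>>> step_arm([
  [0,-0.08,0,0,0,0.08,1],
  [-0.02,-0.06,0,0,0,0.09,1],
  [-0.06,-0.04,0,0,0,0.09,1],
  [-0.08,-0.04,0,0,0,0.09,1],
  [-0.08,-0.04,0,0,0,0.09,1],
])

```text
clock: 16.57
ee_pos: [0.6378, 0.0106, 0.1061]
tool_rot: [[-0.144, -0.989, 0.023], [0.0, 0.023, 1.0], [-0.99, 0.144, -0.003]]
wrist_force: [-0.2, -0.4, -1.3]
opening: 0.19
```

```bash
python3 - <<'E'
from h import *
st=r.read_state(); R=st["tool_rot"]; print("tilt",np.degrees(np.arctan2(-R[0,0],-R[2,0])))
E
python3 arc.py 5 17 4 .690 .0113 .076 .058 .0162 -1.2
```

```text
tilt 8.302198112874663
16.5667 [0.6378 0.0106 0.1061] F [-0.2262 -0.4473 -1.2938] 0.19034977493719799
8.0 [0.6348 0.0113 0.1001] [0.159, 0.053, 0.015, -0.003, -0.004, -0.007]
11.0 [0.6362 0.0112 0.103 ] [-0.075, -0.023, 0.0, -0.0, -0.0, 0.067]
14.0 [0.6376 0.0112 0.1058] [-0.075, -0.023, 0.0, -0.0, 0.0, 0.067]
17.0 [0.6393 0.0112 0.1084] [-0.075, -0.023, 0.0, 0.0, 0.0, 0.067]
```

>>> step_arm([
  [0,0,0,0,0,0.08,1],
  [-0.03,0,0.02,0,0,0.07,1],
  [0,0.2,0,0,0,0,1],
  [0,0.4,0,0,0,0,1],
  [0,0.4,0,0,0,0,1],
])

```text
clock: 16.98
ee_pos: [0.6038, 0.0117, 0.1205]
tool_rot: [[-0.261, -0.965, 0.023], [0.001, 0.024, 1.0], [-0.965, 0.261, -0.005]]
wrist_force: [-0.4, 0.3, -1.7]
opening: 0.191
```

```bash
python3 - <<'E'
from h import *
st=r.read_state(); R=st["tool_rot"]; print(st["ee_pos"],st["wrist_force"],"tilt",np.degrees(np.arctan2(-R[0,0],-R[2,0])))
s=r.snapshot("side");crop(s,265,95,410,220,5.,"e2.png")
E
```

```text
[0.6038 0.0117 0.1205] [-0.3907  0.3397 -1.7241] tilt 15.148454590614602
```

View pics/e2.png

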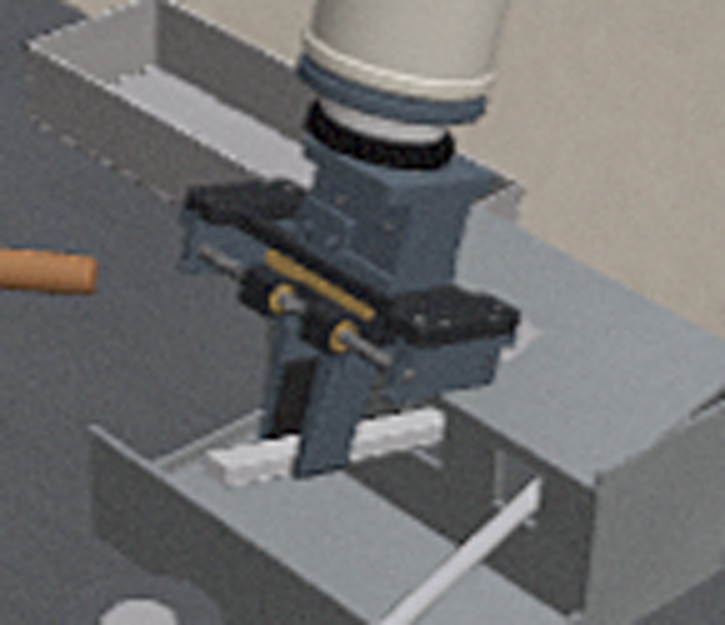

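>>> step_arm([
  [0,0.4,0,0,0,0,1],
  [0,0.5,0,0,0,0,1],
  [0,0.5,0,0,0,0,1],
  [0,0.5,0,0,0,0,1],
  [0,0.4,0,0,0,0,1],
])

```text
clock: 17.45
ee_pos: [0.5076, 0.0141, 0.148]
tool_rot: [[-0.253, -0.967, 0.024], [0.0, 0.024, 1.0], [-0.967, 0.253, -0.006]]
wrist_force: [-0.4, 0.2, -1.0]
opening: 0.193
```

>>> step_arm([
  [-0.05,0.3,0,0,0,0,1],
  [-0.1,0.1,0,0,0,0,1],
])

```text
clock: 17.62
ee_pos: [0.4892, 0.0147, 0.1595]
tool_rot: [[-0.252, -0.968, 0.024], [-0.0, 0.024, 1.0], [-0.968, 0.251, -0.006]]
wrist_force: [0.9, 0.5, -1.6]
opening: 0.195
```

```bash
python3 - <<'E'
from h import *
st=r.read_state(); R=st["tool_rot"]; print(st["ee_pos"],st["wrist_force"],"tilt",np.degrees(np.arctan2(-R[0,0],-R[2,0])))
s=r.snapshot("side");crop(s,245,95,390,220,5.,"e3.png")
E
```

```text
[0.4892 0.0147 0.1595] [ 0.9426  0.5476 -1.578 ] tilt 14.567564491014766
```

View pics/e3.png

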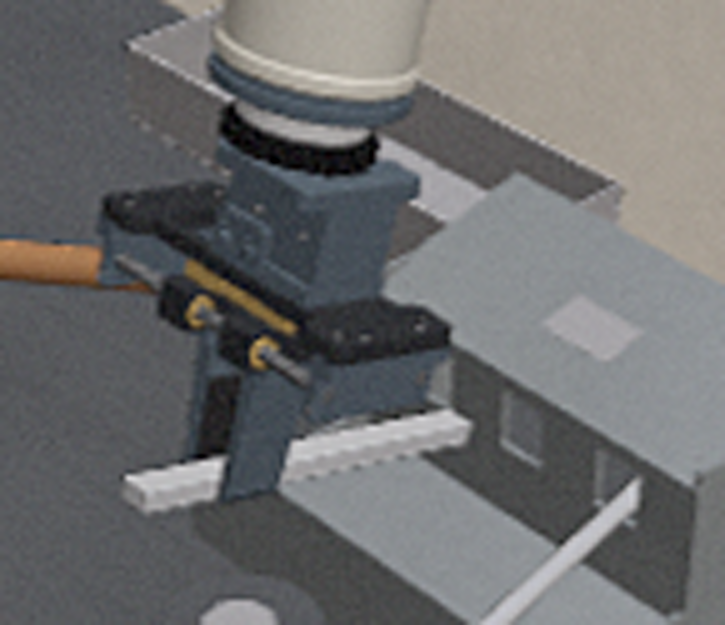

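>>> step_arm([
  [-0.5,0.1,0,0,0,0,1],
  [-0.6,0,-0.2,0,0,-0.05,1],
  [-0.5,0,-0.5,0,0,-0.07,1],
  [-0.3,0,-0.7,0.01,0,-0.07,1],
  [-0.1,0,-0.7,0.02,0,-0.06,1],
])

```text
clock: 18.08
ee_pos: [0.5049, -0.0683, 0.2438]
tool_rot: [[-0.045, -0.998, 0.042], [-0.008, 0.042, 0.999], [-0.999, 0.045, -0.01]]
wrist_force: [-0.4, -0.3, -0.0]
opening: 0.19
```

```bash
python3 go.py 0 -7.9 .494 -.332 .2 .0162 0 11
```

```text
18.0833 [ 0.5049 -0.0683  0.2438] 0.19021629148170618 F [-0.3775 -0.2586 -0.038 ] target [ 0.494  -0.332   0.2162]
total shift mm [  30.1081   -1.4423 -263.6882] turn deg [ 5.5068 -0.6724 -2.5572] n 11
[0.068, -0.003, -0.599, 0.011, -0.001, -0.005]
[0.068, -0.008, -0.599, 0.011, -0.001, -0.005]
[0.067, -0.013, -0.599, 0.011, -0.001, -0.005]
[0.067, -0.018, -0.599, 0.011, -0.001, -0.005]
[0.066, -0.023, -0.599, 0.011, -0.001, -0.005]
[0.066, -0.028, -0.599, 0.011, -0.001, -0.005]
[0.065, -0.033, -0.599, 0.011, -0.001, -0.005]
[0.065, -0.038, -0.599, 0.011, -0.001, -0.005]
[0.064, -0.043, -0.598, 0.011, -0.001, -0.005]
[0.064, -0.048, -0.598, 0.011, -0.001, -0.005]
[0.063, -0.053, -0.598, 0.011, -0.001, -0.005]
```

>>> step_arm([
  [0,0,-0.7,0.02,0,-0.01,1],
  [0,0,-0.7,0.02,0,-0.01,1],
  [0,0,-0.7,0.02,0,-0.01,1],
  [0,0,-0.7,0.02,0,-0.01,1],
  [0,0,-0.7,0.02,0,-0.01,1],
])

```text
clock: 18.5
ee_pos: [0.4968, -0.2155, 0.2508]
tool_rot: [[0.011, -0.992, 0.122], [-0.017, 0.122, 0.992], [-1.0, -0.013, -0.016]]
wrist_force: [1.0, 0.3, -1.5]
opening: 0.197
```

>>> step_arm([
  [0,0,-0.7,0,0,0,1],
  [0.1,0,-0.6,0,0,0,1],
  [0.2,0,-0.4,0,0,0,1],
  [0.2,0,-0.2,0,0,0,1],
  [0,0,0,0,0,0,1],
])

```text
clock: 18.92
ee_pos: [0.4883, -0.3024, 0.2335]
tool_rot: [[0.019, -0.991, 0.129], [-0.024, 0.128, 0.991], [-1.0, -0.022, -0.022]]
wrist_force: [-0.4, 0.7, -2.2]
opening: 0.192
```

```bash
python3 go.py 0 -7.9 .494 -.332 .1 .0162 0 6;python3 - <<'E'
from h import *
s=r.snapshot("side");crop(s,330,190,500,360,3.5,"f1.png")
t=r.snapshot("top");crop(t,360,130,520,310,3.3,"f2.png")
E
```

```text
18.9167 [ 0.4883 -0.3024  0.2335] 0.19204098341162593 F [-0.4498  0.7103 -2.1721] target [ 0.494  -0.332   0.1162]
total shift mm [118.0421  -6.8894 -26.0852] turn deg [ 0.5139 -1.2277  1.2664] n 6
[0.492, -0.029, -0.109, 0.002, -0.005, 0.005]
[0.491, -0.031, -0.11, 0.002, -0.005, 0.005]
[0.491, -0.033, -0.112, 0.002, -0.005, 0.005]
[0.49, -0.035, -0.114, 0.002, -0.005, 0.005]
[0.49, -0.037, -0.116, 0.002, -0.005, 0.005]
[0.489, -0.039, -0.117, 0.002, -0.005, 0.005]
```

View pics/f1.png

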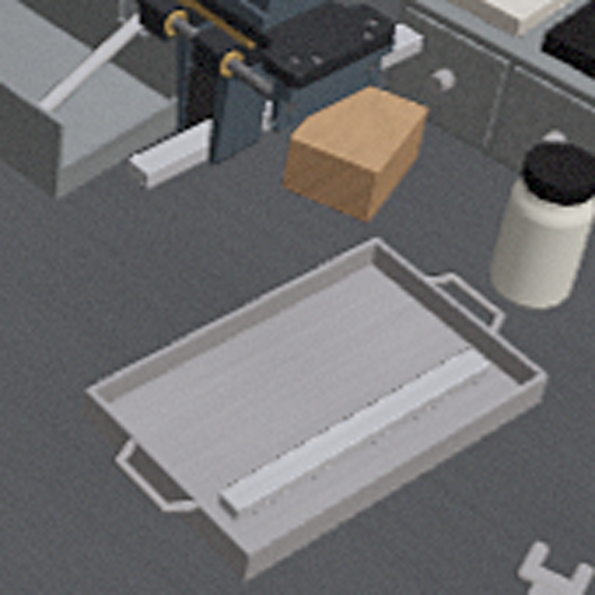

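View pics/f2.png

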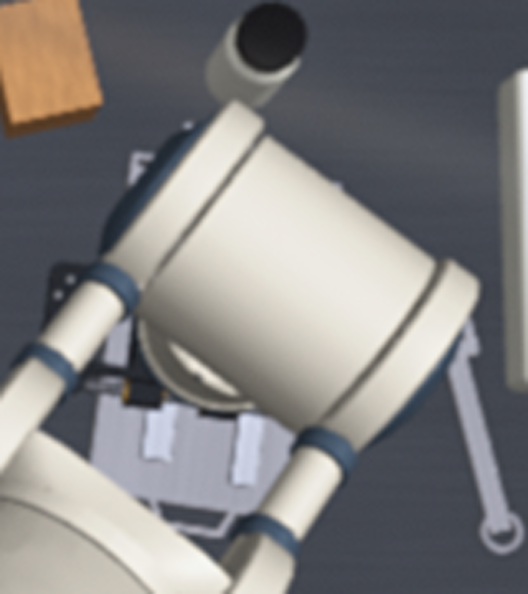

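>>> step_arm([
  [0.2,-0.03,-0.2,0,-0.02,0.02,1],
  [0.4,-0.04,-0.2,0.01,-0.01,0.01,1],
  [0.5,-0.04,-0.2,0,0,0,1],
  [0.5,-0.04,-0.1,0,0,0,1],
  [0.3,0,0,0,0,0,1],
])

```text
clock: 19.43
ee_pos: [0.4956, -0.328, 0.1598]
tool_rot: [[0.003, -0.992, 0.129], [0.002, 0.129, 0.992], [-1.0, -0.003, 0.003]]
wrist_force: [-0.3, 0.5, -1.9]
opening: 0.193
```

```bash
python3 go.py 0 -7.9 .494 -.332 .03 .0162 0 5;python3 - <<'E'
from h import *
st=r.read_state(); c=st["ee_pos"]+.0162*st["tool_rot"][:,0]; R=st["tool_rot"]
s=r.snapshot("side");crop(s,330,190,500,360,3.5,"f3.png")
t=r.snapshot("top");crop(t,360,130,520,310,3.3,"f4.png")
for L in(55,60,65): print(L,"outer top mid: top px",proj(t,c+R[:,1]*L/1e3-.006*R[:,0]),"inner",proj(t,c-R[:,1]*(.22-L/1e3)-.006*R[:,0]),proj(s,c+R[:,1]*L/1e3-.006*R[:,0]))
E
```

```text
19.4333 [ 0.4956 -0.328   0.1598] 0.19287940434399242 F [-0.33    0.5353 -1.9023] target [ 0.494  -0.332   0.0462]
total shift mm [113.537    1.3786  -4.5302] turn deg [0.4735 0.1589 0.1554] n 5
[0.568, 0.007, -0.023, 0.002, 0.001, 0.001]
[0.568, 0.007, -0.022, 0.002, 0.001, 0.001]
[0.568, 0.006, -0.022, 0.002, 0.001, 0.001]
[0.568, 0.006, -0.022, 0.002, 0.001, 0.001]
[0.568, 0.006, -0.021, 0.002, 0.001, 0.001]
55 outer top mid: top px [413.6506 265.3844] inner [425.5174 170.0334] [378.5432 266.626 ]
60 outer top mid: top px [413.3753 267.5967] inner [425.253  172.1581] [376.6944 267.5776]
65 outer top mid: top px [413.0997 269.8111] inner [424.9883 174.2848] [374.8381 268.5331]
```

View pics/f3.png

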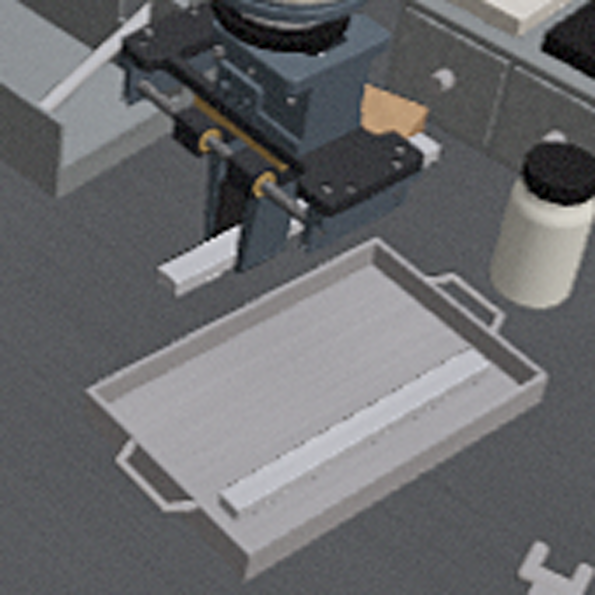

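View pics/f4.png

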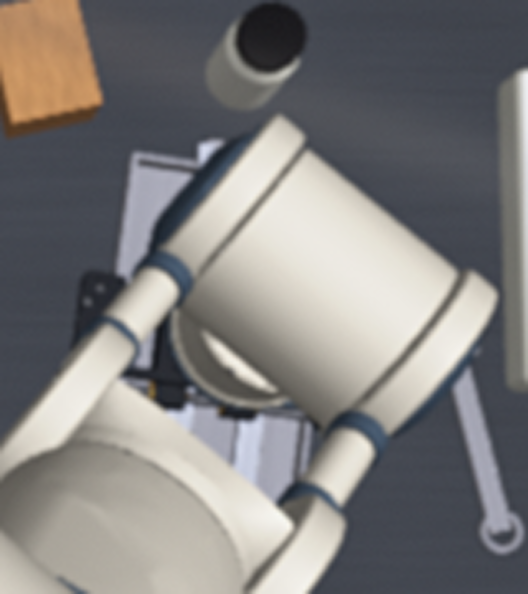

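>>> step_arm([
  [0.4,0,-0.06,0,0,0,1],
  [0.5,0,-0.04,0,0,0,1],
  [0.5,0,-0.02,0,0,0,1],
  [0.4,0,0,0,0,0,1],
  [0.3,0,0,0,0,0,1],
])

```text
clock: 19.95
ee_pos: [0.4995, -0.3315, 0.0793]
tool_rot: [[0.008, -0.992, 0.125], [0.0, 0.125, 0.992], [-1.0, -0.008, 0.001]]
wrist_force: [-0.4, 0.4, -0.8]
opening: 0.192
```

>>> step_arm([
  [0.3,0.02,0,0,0,0,1],
  [0.2,0,0,0,0,0,1],
  [0,0,0,0,0,0,1],
])

```text
clock: 20.2
ee_pos: [0.5001, -0.3301, 0.0587]
tool_rot: [[0.007, -0.992, 0.122], [0.001, 0.122, 0.992], [-1.0, -0.007, 0.002]]
wrist_force: [-0.2, 0.0, -1.2]
opening: 0.194
```

```bash
python3 go.py 0 -7.9 .494 -.332 .013 .0162 0 3;python3 - <<'E'
from h import *
s=r.snapshot("side");crop(s,340,230,490,355,5,"f5.png")
E
```

```text
20.2 [ 0.5001 -0.3301  0.0587] 0.19397400438143475 F [-0.1712  0.0463 -1.1517] target [ 0.494  -0.332   0.0292]
total shift mm [29.4198  5.9949 -2.6733] turn deg [0.8693 0.1225 0.3868] n 3
[0.245, 0.05, -0.022, 0.006, 0.001, 0.003]
[0.245, 0.049, -0.022, 0.006, 0.001, 0.003]
[0.245, 0.049, -0.022, 0.006, 0.001, 0.003]
```

View pics/f5.png

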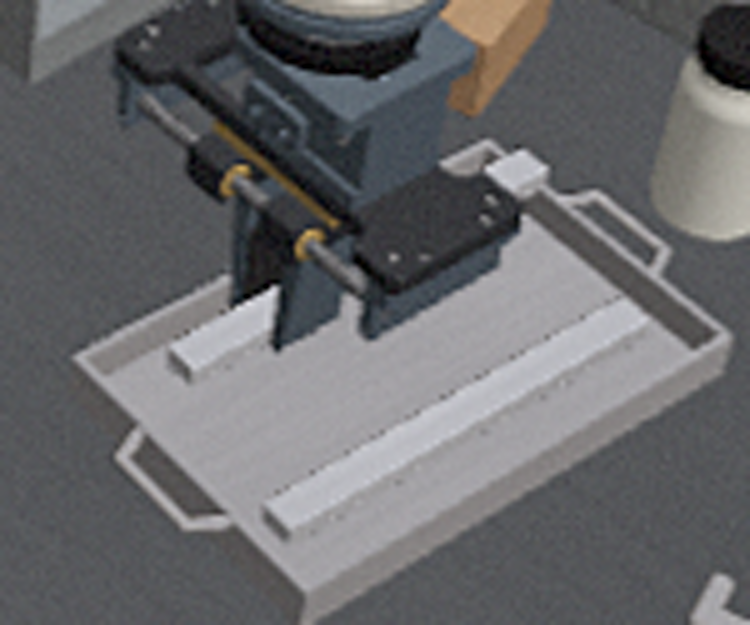

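>>> step_arm([
  [0,0.15,-0.06,0.02,0,0,1],
  [0.1,0.04,0,0,0,0.01,1],
  [0.2,0,0,0,0,0,1],
  [0.15,0,0,0,0,0,1],
  [0,0,0,0,0,0,1],
])

```text
clock: 20.67
ee_pos: [0.4935, -0.3329, 0.0434]
tool_rot: [[0.003, -0.99, 0.139], [-0.001, 0.139, 0.99], [-1.0, -0.003, -0.001]]
wrist_force: [-0.4, -0.7, -1.9]
opening: 0.189
```

```bash
python3 go.py 0 -7.9 .494 -.332 .010 .0162 0 3;python3 - <<'E'
from h import *
s=r.snapshot("side");crop(s,340,230,490,355,5,"f6.png")
t=r.snapshot("top");crop(t,360,130,520,310,3.3,"f7.png")
E
```

```text
20.6667 [ 0.4935 -0.3329  0.0434] 0.18904101048421712 F [-0.396  -0.6604 -1.9491] target [ 0.494  -0.332   0.0262]
total shift mm [17.2424 -0.313   1.0133] turn deg [-0.1085 -0.0483  0.1733] n 3
[0.144, -0.003, 0.008, -0.001, -0.0, 0.001]
[0.144, -0.003, 0.008, -0.001, -0.0, 0.001]
[0.144, -0.003, 0.008, -0.001, -0.0, 0.001]
```

View pics/f6.png

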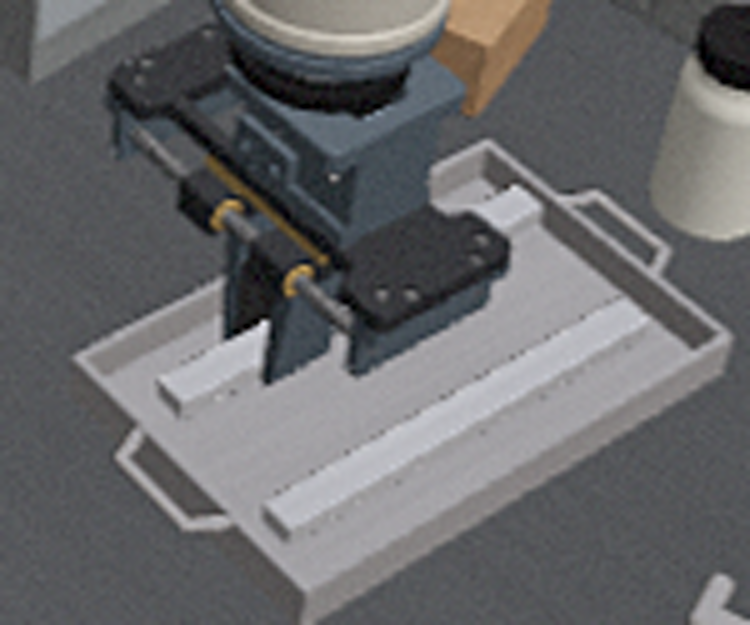

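View pics/f7.png

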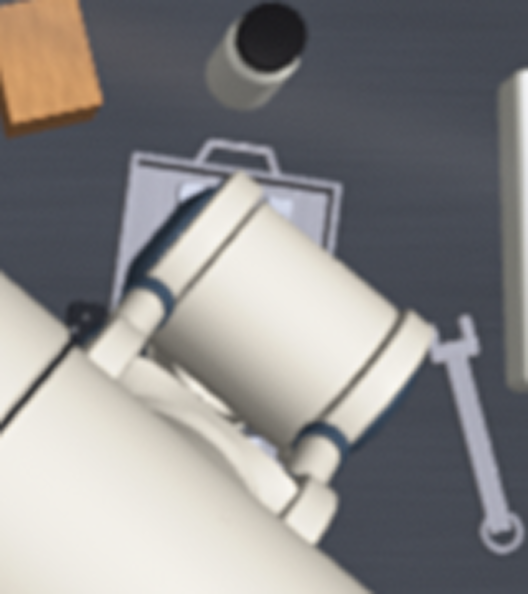

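>>> step_arm([
  [0.15,0,0,0,0,0,1],
  [0.12,0,0,0,0,0,1],
  [0.05,0,0,0,0,0,1],
  [0,0,0,0,0,0,1],
])

```text
clock: 21.1
ee_pos: [0.4941, -0.3332, 0.0303]
tool_rot: [[0.004, -0.99, 0.139], [-0.002, 0.139, 0.99], [-1.0, -0.004, -0.001]]
wrist_force: [0.0, -0.1, -1.4]
opening: 0.197
```

>>> step_arm([
  [0.06,0,0,0,0,0,1],
  [0.03,0,0,0,0,0,1],
])

```text
clock: 21.27
ee_pos: [0.4942, -0.3333, 0.0264]
tool_rot: [[0.004, -0.99, 0.139], [-0.002, 0.139, 0.99], [-1.0, -0.004, -0.001]]
wrist_force: [-1.1, -0.1, 3.8]
opening: 0.196
```

>>> step_arm([
  [0.03,0,0,0,0,0,1],
  [0,0,0,0,0,0,1],
])

```text
clock: 21.43
ee_pos: [0.4942, -0.3333, 0.0268]
tool_rot: [[0.004, -0.99, 0.139], [-0.002, 0.139, 0.99], [-1.0, -0.004, -0.002]]
wrist_force: [-0.1, -0.2, -1.4]
opening: 0.196
```

>>> step_arm([
  [0.02,0,0,0,0,0,1],
  [0.01,0,0,0,0,0,0.78],
  [0,0,0,0,0,0,0.75],
  [0,0,0,0,0,0,0.7],
  [0,0,0,0,0,0,0.66],
])

```text
clock: 21.85
ee_pos: [0.4949, -0.3341, 0.0264]
tool_rot: [[0.006, -0.99, 0.139], [-0.004, 0.139, 0.99], [-1.0, -0.006, -0.003]]
wrist_force: [-0.0, -0.6, 1.0]
opening: 0.327
```

>>> step_arm([
  [0,0,0,0,0,0,0.66],
  [-0.2,0,0,0,0,0,0.66],
  [-0.4,0,0,0,0,0,0.66],
  [-0.6,0,0,0,0,0,0.66],
  [-0.8,0,0,0,0,0,0.66],
])

```text
clock: 22.27
ee_pos: [0.4916, -0.3314, 0.1039]
tool_rot: [[-0.003, -0.99, 0.139], [0.003, 0.139, 0.99], [-1.0, 0.003, 0.003]]
wrist_force: [-0.3, -0.1, 0.6]
opening: 0.341
```

>>> step_arm([
  [-0.9,0,0,0,0,0,0.66],
  [-0.9,0.3,0,0,0,0,0.66],
  [-0.8,0.7,0.3,0,0,0,0.66],
  [-0.4,0.8,0.8,0,0,0,0.66],
  [-0.2,0.5,0.9,0,0,0,0.66],
])

```text
clock: 22.68
ee_pos: [0.418, -0.2485, 0.2389]
tool_rot: [[0.005, -0.99, 0.141], [-0.004, 0.141, 0.99], [-1.0, -0.006, -0.003]]
wrist_force: [1.4, 1.1, -0.1]
opening: 0.34
```

>>> step_arm([
  [0,0,0.9,0,0,0,0.66],
  [0,0,0.9,0,0,0,0.66],
  [0,0,0.9,0,0,0,0.66],
  [0,0,0.6,0,0,0,0.66],
  [0,0,0,0,0,0,0.66],
])

```text
clock: 23.1
ee_pos: [0.432, -0.108, 0.2446]
tool_rot: [[0.011, -0.989, 0.144], [-0.006, 0.144, 0.99], [-1.0, -0.012, -0.004]]
wrist_force: [-0.0, 0.2, 0.5]
opening: 0.342
```

```bash
python3 - <<'E'
from h import *
st=r.read_state(); print(st["clock"],st["ee_pos"],st["qvel"])
t=r.snapshot("top");cv2.imwrite("pics/g1.png",t["image"][:,:,::-1])
s=r.snapshot("side");cv2.imwrite("pics/g2.png",s["image"][:,:,::-1]);crop(s,340,230,490,355,5,"g3.png")
E
```

```text
23.1 [ 0.432  -0.108   0.2446] [-0.0115 -0.017  -0.0034 -0.0109  0.0047 -0.042 ]
```

View pics/g1.png

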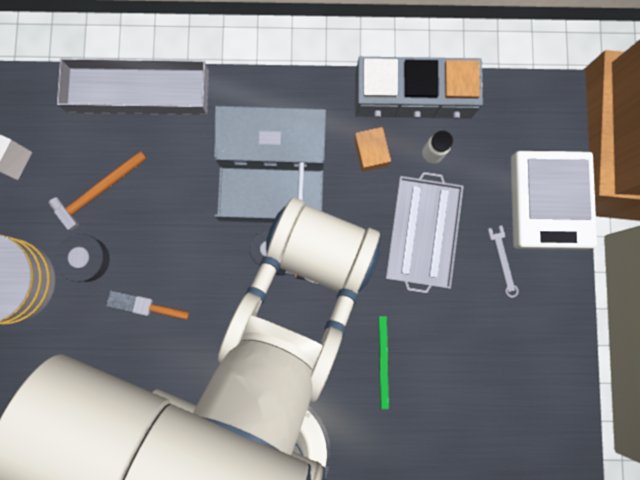

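View pics/g2.png

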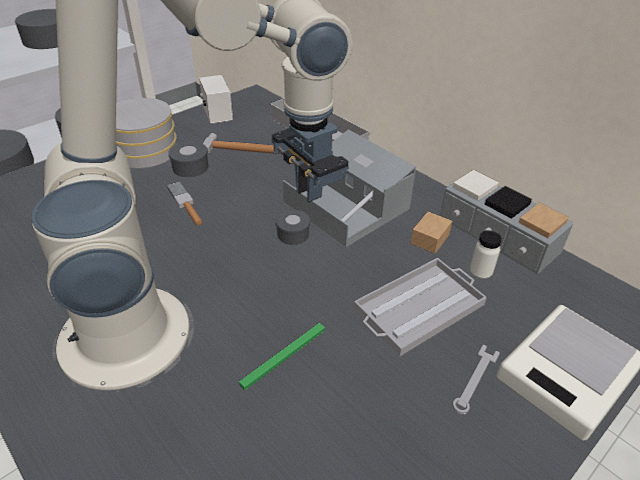

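View pics/g3.png

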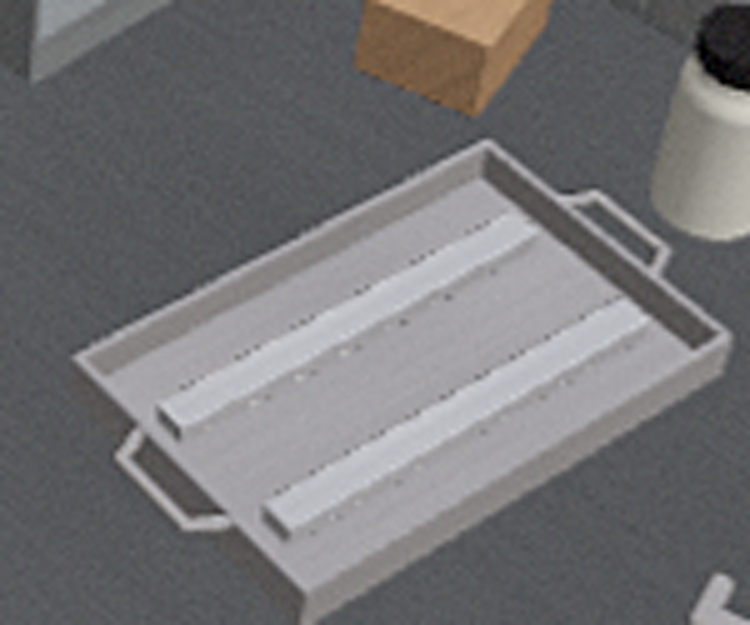

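Both bars lie flat in the pan (top px about (412,230) and (440,232)). The rod is still in its slot at (302,180), everything else stands where it was, and the robot is clear.

```bash
python3 -c "
from plant import r
print(r.sign_off())"
```

```text
the job is handed in; nothing more can be done
None
```

I took both flat bars (left and middle slots) out of the feed bin and laid them flat and parallel on the pan floor. Each was gripped, tilted about 15 degrees above level, drawn out over the lip and set down in contact before release. I handed the job in at about 23 s of the 64 s allowed, with the gripper clear.

**Last pictures:** Both bars lie flat inside the pan walls. The rod is in its slot, and the tin, jar, carton, wrench, hammer, brush and green bar look unmoved.

**What did not go cleanly:**
- **Bar height:** The two-view fit put the bars' top edges up to about 10 mm lower than the text, while the bin and pan corners mostly agreed to 2–5 mm. I used the text's heights, which the grasps confirmed.
- **First bar on the lip:** Its outer end touched the lip at about 9 N during the tilt. I slid it inward and carried on.
- **First bar set down:** I pressed too hard, and the wrist briefly read about 57 N. The contact was at the fingertips or bar, not the gripper's body. I backed off before releasing. The second bar was set down at about 4 N.

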